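# Clamp a tube in the welding jig with the T-key

## Task

Get the 160 mm square tube ready for tacking: lay it in the welding jig's nest and let go of it, then take the T-key off its hanger, lower it down the jig's sleeve onto the square stem and turn it clockwise as far as it goes, so that the yoke clamps the tube against the corner blocks. Draw the key out and hang it back in its fork, and leave everything else on the table where it is.

Things in the scene. Friction and masses are not known exactly. Their poses are not given: they have to be found in the camera images.
- tube_center (a point): Centre of the tube to clamp: plain square steel tube, 30 x 30 x 160 mm, hollow, about 0.4 kg, lying flat (its middle 15 mm up). y along its length. Not wanted: a shorter tube (25 x 25 x 110) and a rusty angle iron (40 x 40 x 180). These three and the key's hanger share four places left and right of the jig, near and far.
- nest (a point): Where the tube's centre belongs when clamped, 35 mm above the table: x away from the sleeve, y along the tube, z up. Two rests (tops at 20 mm height, y = +-55 mm) carry it. Two fixed corner blocks behind it: faces at x = +15 mm, 46 mm high, at |y| 50 to 96 mm; their end cheeks leave 172 mm for its length. The middle is free for fingers on both sides.
- pads (a point): Midway between the faces of the sprung yoke's two brass pads, 33 mm above the table; moves with the yoke. Cam open: 25 mm short of the nest's centre, less 10 mm per rad of cam turn; the tube goes between pads and blocks. Pads 26 mm wide, centred at y = +-54 mm, tops at 44 mm; between them the beam is 22 mm further back. Axes as the nest's.
- sleeve_mouth (a point): Middle of the open mouth of the jig's upright sleeve, 134 mm above the table, 150 mm from the nest (at x = -150 mm in its frame), on the robot's side. Square tube, 60 mm outside, 52 mm inside. Axes as the nest's. The jig is fixed; base plate 260 x 200 x 10 mm; it may stand turned.
- stem_top (a point): Tip of the stem at the bottom of the sleeve, on its axis, 46 mm above the table (88 mm below the mouth). Upright, 16 mm square from 22 to 38 mm height, then a cone from 15 to 8 mm. The key's socket comes to rest on the cam's disc at 22 mm height. x and y axes are square to its flats and turn with it.
- cam (a joint): Turn of the cam and its stem, clockwise seen from above, rad: 0 open, 1.4 at its stop (locked); starts at 0 to 0.3. Drives the yoke forward 10 mm per rad; the pads bear on the seated tube from 1.0 rad, then their springs (1.8 N/mm) give. Takes 0.15 N m, up to 0.25 N m while clamping; stays where it is left.
- key_bar (a point): Centre of the T-key's crossbar and of its hub, where to grip it: hub 18 mm thick across x, 36 mm along y, 32 mm high; crossbar 16 x 16 x 120 mm along y; z up along the key. The key hangs upright, 0.36 kg, with a 15 mm round shank. Fully on the stem this point is 174 mm above the table, 40 mm above the sleeve's mouth.
- key_mouth (a point): Middle of the mouth of the key's socket, its lowest point, 152 mm below the crossbar's centre: a 27 mm square head with a socket 18.5 mm square, 28 mm deep, flats parallel to the crossbar; fits the stem at headings 90 degrees apart, with 0.17 rad of play each way. Held askew it stands on the stem's corners and drops when turned into line.
- hanger_seat (a point): Where the crossbar's centre is when the key hangs, 170 mm above the table, bar along y. Fixed fork: two level prongs (tops at 162 mm, 58 mm clear between) along x from a plate (158 mm high, at x = +67 mm) to free ends at x = -22 mm. The bar lies across them between pegs 23 mm apart in x, tops at 170 mm. The key goes in and out straight up and down.
- block: Bystander, not to be moved: grey steel block, 40 x 50 x 40 mm, between the places left of the jig. Origin at the centre of its underside.
- long_block: Bystander, not to be moved: dark steel block, 30 x 75 x 30 mm, between the places right of the jig. Origin at the centre of its underside.
- tin: Bystander, not to be moved: round tin, 70 mm across, 49 mm high, behind the jig. Origin at the centre of its underside.
- short_tube: Bystander, not to be moved: shorter square tube, 25 x 25 x 110 mm, length along y. Origin at the centre of its underside.
- angle_piece: Bystander, not to be moved: rusty angle iron, 40 x 40 x 180 mm, length along y. Origin at the centre of its underside.
- tkey: The T-key as a whole; origin at the socket's mouth. See point key_bar.
- tube: The tube to clamp as a whole; origin at the centre of its underside. See point tube_center.
- yoke: The jig's sprung yoke with its two brass pads; with the cam open its origin is 65 mm from the nest's centre towards the sleeve, at table height. See point pads.

How it is judged (in metres and radians):
On the way, in this order (a step that is already met when the one before it is completed fails the run):
1. the tube lies in the nest, let go, before it is clamped (x of tube_center in the frame of nest between -0.013 and 0.004 m and y of tube_center in the frame of nest between -0.01 and 0.01 m and z of tube_center in the frame of nest between -0.004 and 0.004 m and angle between the y axis of tube_center and the y axis of nest, either way round below 0.15 rad and contact force between the fingers and tube below 0.2 N and linear speed of tube below 0.02 m/s and value of joint cam below 0.6 rad), for 0.2 s.
2. the key, down on the stem, has turned the cam to its locked end (value of joint cam above 1.2 rad and horizontal distance between key_mouth and stem_top below 0.006 m and z of key_mouth in the frame of stem_top below -0.014 m and angle between key_bar's own z axis and vertical below 0.15 rad), for 0.1 s.
At the end, for the whole second after the job is handed in: The tube lies clamped in the nest (within 4 mm across, 10 mm along, 4 mm in height, 0.05 rad), the yoke pressing with over 3 N; cam beyond 1.15 of its 1.4 rad; key hanging at rest in its hanger, crossbar within 12 mm of its seat, upright within 0.1 rad; all let go (x of tube_center in the frame of nest between -0.004 and 0.004 m and y of tube_center in the frame of nest between -0.01 and 0.01 m and z of tube_center in the frame of nest between -0.004 and 0.004 m and angle between the y axis of tube_center and the y axis of nest, either way round below 0.05 rad and value of joint cam above 1.15 rad and contact force between yoke and tube above 3 N and distance between key_bar and hanger_seat below 0.012 m and angle between key_bar's own z axis and vertical below 0.1 rad and angle between the y axis of key_bar and the y axis of hanger_seat, either way round below 0.2 rad and linear speed of tkey below 0.03 m/s and linear speed of tube below 0.01 m/s); the robot touches nothing.
It fails at once if another thing on the table is shifted more than 20 mm (distance of any of block, long_block, tin, short_tube, angle_piece from where it was at the start of the episode above 0.02 m).
It also fails if it takes over 67 s, if anything falls off the work surface, if the arm or the gripper's body presses on something with over 40 N, if the wrist force passes 120 N, or if a joint passes its speed limit or range.

## Robot

A 6-joint arm with a two-finger parallel gripper is mounted at the origin on a cart in front of the work surface, level with it; the furniture and walls round the work are solid. World frame = base frame: x ahead of the robot, y to its left, z up, the work surface at z = 0. Lengths are in mm, angles in rad, forces in N, time in s.
With the tool pointing down it reaches from about 400 to 925 mm from the base axis. Payload 12.5 kg.
Tool frame: the origin (TCP) lies on the mounting face of the last link; the fingertips stand 190 mm ahead of it and the grasp point (between the pads) lies 171 mm ahead of it; x points along the fingers, y is the direction in which the jaws open and shut, and the axes are right-handed (so a half turn about x gives the same grasp; the last joint's range is limited). The gripper opens to 95 mm and grips with 3 to 60 N. Pads are 20 mm wide; open, the fingers measure 119 mm over their backs; the gripper's body (75 mm by 180 mm) begins 59 mm behind the grasp point.
Start: joints at [-1.451, 0.491, 1.559, -0, 1.092, -0.106], TCP at [139.949, -609.13, 404.761] pointing down, gripper open.
Joint ranges: [-3.1, 3.1], [-0.84, 2.19], [0.05, 2.79], [-1.13, 4.28], [0.06, 2.93], [-2.69, 2.69]. Speed limits (rad/s): [2.22, 2.22, 2.79, 3.14, 3.14, 3.14].

## Interface

Orientations are given as [roll, pitch, yaw] about the fixed x, y, z axes, in that order (R = Rz(yaw) Ry(pitch) Rx(roll)).
In Python, from cell import env, eyes gives the robot as it stands. The module is installed in compiled form; this text tells all that it offers.
- The arm moves only by the tool jog_arm, never from a script. Its argument "deltas" is one flat list of numbers, 7 for each row, row after row: the shift along the tool's x, y, z in mm, then the turn, a rotation vector about the tool's x, y, z in rad, then the opening, from 0 (shut) to 1 (fully open). A call has 1 to 10 rows; each row shifts and turns the pose as measured when the row begins, along the tool's axes as they then stand; what a row does not reach is not made up. A row lasts 1/8 s, in which the tool goes at most 62.5 mm and 10.7 degrees, less where a joint would pass 70% of its speed; a pose out of reach is approached as far as the arm can. A call is refused whole if a number of a shift passes 62.5 or a number of a turn 0.188, either way. A call with a gripper value outside its range is refused whole. The fingers move at their own pace and stop on an object; the grip force is fixed at half the most. Time passes only in rows, so rows that do not move let the fingers close. It gives the time, the measured TCP pose, the force and the opening at its end, in the units of the state.
- env.state(): the state, without advancing time (a new reading comes with each control period).
- eyes.read_camera(name): name is "scene" or "top"; returns a dict with "image" (480x640x3 uint8, red, green, blue), "fovy" (degrees; the focal length in pixels is half the picture's height over the tangent of half this angle, whatever the lens; pixels are square), "cx", "cy" (the principal point, pixels), "world_from_camera" (4x4, takes a point from camera to world coordinates). Camera axes: x right, y up, looking along -z (the intrinsics and any distortion apply to the point x, -y, -z); pixel columns grow to the right and rows downward; lengths in mm; the calibration is good to about 2 mm. A picture is of the moment at which its call begins. There is no depth.
- env.job_done(): hands the job in, once; it reports no verdict.
The state is a dict: "t": time; "joints": joint angles; "qvel": joint speeds; "tau": joint torques, N m; "eef_pos": TCP position; "tcp_rot": TCP orientation; "ft_force": force on the tool from outside, world axes, zero at the start; "moment": the same for the moment, N m; "opening": opening from 0.0 (shut) to 1.0 (fully open).
Only numpy, scipy, OpenCV 4.12 (cv2) and the standard library are available. Lean on these libraries where they do the work, as an engineer would, in place of code of your own. Each camera call takes 0.05 s, during which the arm holds its last target.

## Working session

There is one attempt and no reset: what is moved stays moved. The work goes in short steps, Python scripts to look and compute and a tool call to move; the robot and the scene stay as the last step left them, time stands still between calls to the robot, and variables do not carry over. Pictures are saved under pics/ and viewed, and the job is handed in when it is done.

Besides the shell and the picture viewer there is one more tool, called after "Emit:" in YAML: its name, and indented under it one key for each argument. jog_arm: Moves the arm, as the interface text tells. Its arguments: {"type":"object","properties":{"deltas":{"type":"array","items":{"type":"number"}}},"required":["deltas"]}

```bash
mkdir -p pics; ls; python3 - <<'E'
from cell import env, eyes
import cv2
print(env.state())
for n in ("scene","top"):
    c=eyes.read_camera(n); print(n,{k:v for k,v in c.items() if k!="image"})
    cv2.imwrite(f"pics/{n}0.png",c["image"][:,:,::-1])
E
```

```text
pics
{'t': 0.0, 'joints': array([-1.45061969e+00,  4.91532364e-01,  1.55946950e+00, -1.93023977e-05,
        1.09173019e+00, -1.05606791e-01]), 'qvel': array([ 0.00165005, -0.00037033,  0.00282428,  0.00035645,  0.00132048,
        0.00071926]), 'tau': array([-6.88148521e-04, -6.12652016e+01, -2.58184129e+01,  6.91295508e-02,
        4.83474950e-02, -8.56953011e-05]), 'eef_pos': array([ 139.92965832, -609.08574472,  404.17162805]), 'tcp_rot': array([-1.66137942,  1.5696568 ,  1.70600557]), 'ft_force': array([-0.1953911 ,  0.09811905,  0.28163781]), 'moment': array([ 0.02000459, -0.00930178,  0.00833137]), 'opening': 1.0013774159269333}
scene {'fovy': 44.86646179924567, 'cx': 318.5478687949808, 'cy': 233.46973928189553, 'world_from_camera': array([[-8.14020289e-01,  3.55068273e-01, -4.59671068e-01,
        -3.80402144e+01],
       [-5.80595541e-01, -4.74617933e-01,  6.61548664e-01,
         8.71165985e+02],
       [ 1.67268094e-02,  8.05397007e-01,  5.92499683e-01,
         8.97084575e+02],
       [ 0.00000000e+00,  0.00000000e+00,  0.00000000e+00,
         1.00000000e+00]])}
top {'fovy': 47.49652076822362, 'cx': 321.7925844542338, 'cy': 241.49780281512272, 'world_from_camera': array([[ 1.74680306e-02,  9.82510340e-01, -1.85386893e-01,
         3.04404064e+02],
       [-9.99627690e-01,  2.10483830e-02,  1.73622142e-02,
         9.59527583e+00],
       [ 2.09606493e-02,  1.85014588e-01,  9.82512215e-01,
         1.54377211e+03],
       [ 0.00000000e+00,  0.00000000e+00,  0.00000000e+00,
         1.00000000e+00]])}
```

View pics/scene0.png

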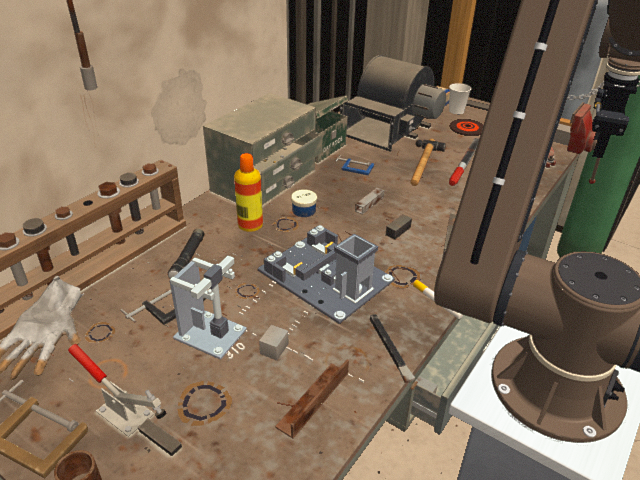

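View pics/top0.png

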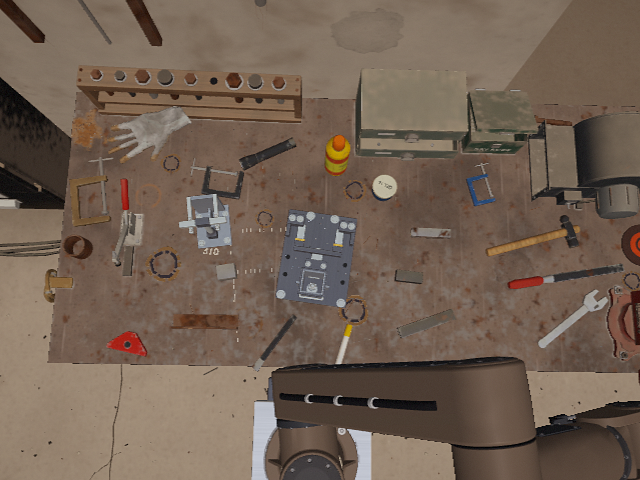

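The scene picture shows the key in its hanger at about (210,300) and the jig at (330,270). The top picture shows the jig at (315,258), the hanger at (207,220), and two tubes on the right, at (432,232) (short) and (425,323) (long). I'll zoom in next.

```bash
cat > h.py <<'E'
import numpy as np, cv2
def cam(n):
    from cell import eyes
    c=eyes.read_camera(n); return c
def ray(c,u,v):
    f=240/np.tan(np.radians(c["fovy"])/2); T=c["world_from_camera"]
    d=T[:3,:3]@np.array([(u-c["cx"])/f,-(v-c["cy"])/f,-1]); return T[:3,3],d
def onz(c,u,v,z):
    o,d=ray(c,u,v); return o+d*(z-o[2])/d[2]
def proj(c,P):
    f=240/np.tan(np.radians(c["fovy"])/2); T=c["world_from_camera"]
    p=T[:3,:3].T@(np.asarray(P,float)-T[:3,3]); return np.array([c["cx"]+f*p[0]/-p[2],c["cy"]-f*p[1]/-p[2]])
def tri(c1,a,c2,b):
    o1,d1=ray(c1,*a);o2,d2=ray(c2,*b)
    s=np.linalg.lstsq(np.c_[d1,-d2],o2-o1,rcond=None)[0]
    p,q=o1+d1*s[0],o2+d2*s[1]; return (p+q)/2,np.linalg.norm(p-q)
def crop(im,x0,y0,w,h,s,name):
    cv2.imwrite("pics/"+name,cv2.resize(im[y0:y0+h,x0:x0+w,::-1],None,fx=s,fy=s,interpolation=cv2.INTER_CUBIC))
def calib(n):
    import pickle
    return pickle.load(open(f"cal_{n}.pkl","rb"))
E
python3 - <<'E'
from h import *; import pickle
for n in("scene","top"):
    c=cam(n); pickle.dump(c,open(f"cal_{n}.pkl","wb"))
    if n=="scene": crop(c["image"],250,210,150,115,5.3,"s_jig.png"); crop(c["image"],160,240,90,115,5.2,"s_key.png")
    else: crop(c["image"],265,200,100,110,5.4,"t_jig.png"); crop(c["image"],380,210,90,135,4.4,"t_tub.png"); crop(c["image"],175,180,75,75,8,"t_key.png")
E
```

```text
(no output)
```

View pics/s_jig.png

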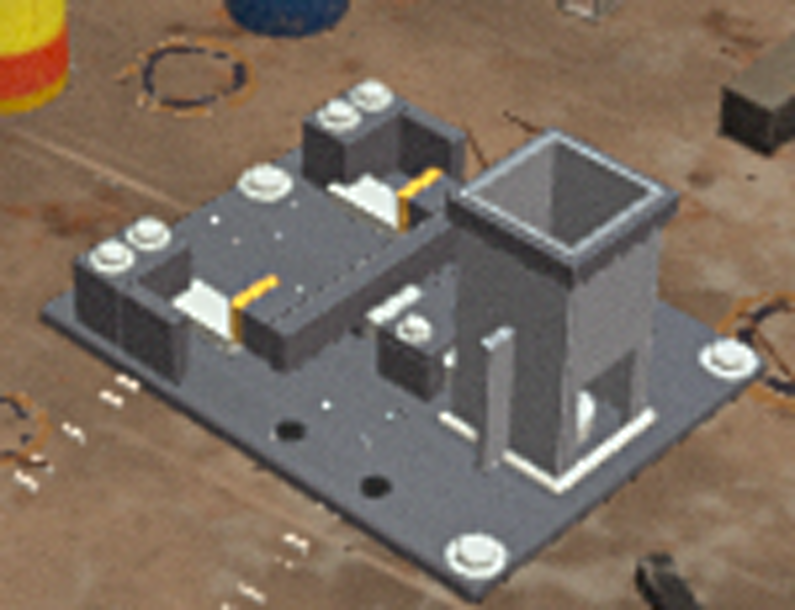

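View pics/s_key.png

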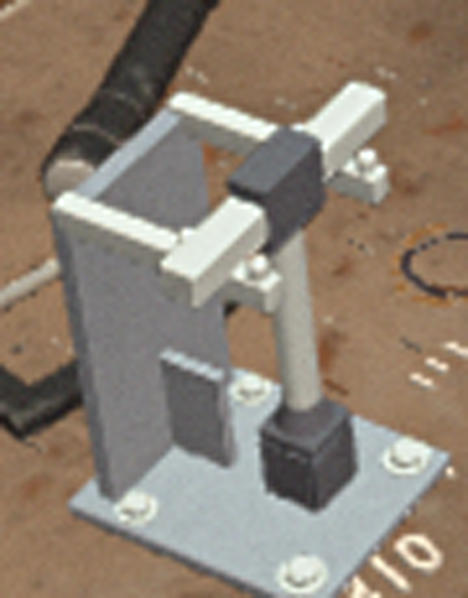

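View pics/t_jig.png

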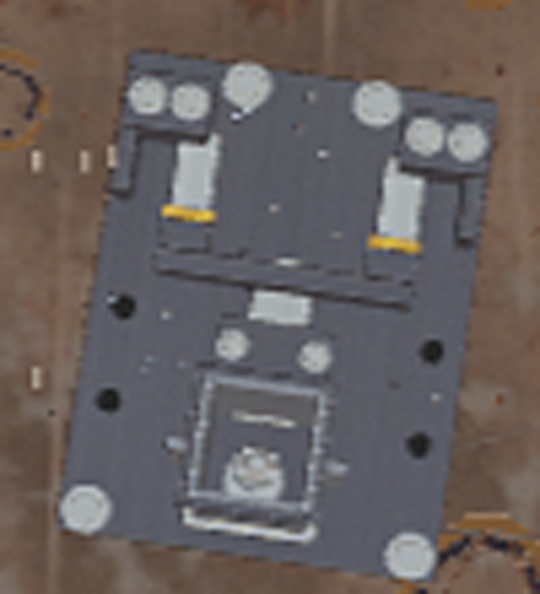

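View pics/t_tub.png

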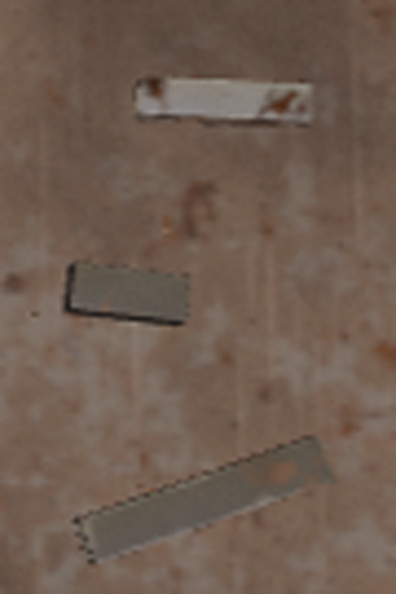

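View pics/t_key.png

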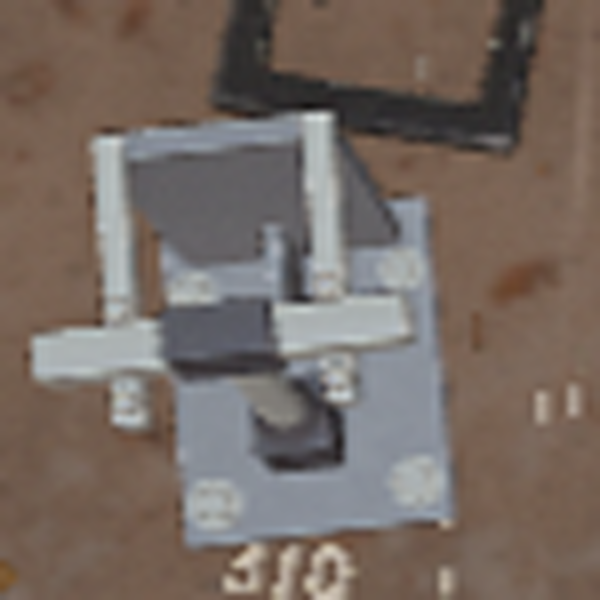

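```bash
python3 - <<'E'
from h import *
from scipy.spatial.transform import Rotation as R
np.set_printoptions(precision=2,suppress=True)
print(R.from_euler('xyz',[-1.66137942,1.5696568,1.70600557]).as_matrix())
s,t=calib("scene"),calib("top")
S=lambda x,y:(250+(x+.5)/5.3-.5,210+(y+.5)/5.3-.5)
T=lambda x,y:(265+(x+.5)/5.4-.5,200+(y+.5)/5.4-.5)
# yellow pads
for c,n in((s,"s"),(t,"t")):
    hsv=cv2.cvtColor(c["image"],cv2.COLOR_RGB2HSV)
    m=cv2.inRange(hsv,(18,130,120),(35,255,255)); 
    k,l,st,ce=cv2.connectedComponentsWithStats(m)
    for i in range(1,k):
        if st[i,4]>4: print(n,st[i],ce[i],onz(c,*ce[i],44))
# sleeve mouth outer corners at z=134
for nm,c,F,pts in(("scene",s,S,[(555,130),(678,197),(575,268),(450,197)]),("top",t,T,[(204,374),(330,388),(313,512),(188,497)])):
    P=np.array([onz(c,*F(*p),134) for p in pts]); print(nm,P,P.mean(0),np.linalg.norm(np.diff(P,axis=0),axis=1))
P=np.array([onz(t,*T(*p),10) for p in [(130,50),(497,100),(440,580),(58,535)]]);print("plate",P,P.mean(0))
P=np.array([onz(s,*S(*p),10) for p in [(42,313),(480,598),(765,365)]]);print("plate s",P)
E
```

```text
[[-0.    0.22 -0.97]
 [ 0.   -0.97 -0.22]
 [-1.   -0.   -0.  ]]
s [595 102   5   5  11] [596.55 103.64] [  277.57 -1332.47    44.  ]
s [234 168  27  17 323] [246.99 176.84] [ 944.57 -180.61   44.  ]
s [235 191  28  30 509] [250.81 204.98] [841.1 -77.5  44. ]
s [243 224  20   8  57] [252.86 228.86] [766.39   1.1   44.  ]
s [325 242   8  11  27] [327.89 245.59] [577.14 -54.69  44.  ]
s [294 262   9  12  28] [296.86 265.82] [590.84  50.81  44.  ]
s [413 280  15  11  97] [419.27 285.08] [332.44 -57.92  44.  ]
t [326 138  25  22 306] [337.43 150.34] [856.5  -57.44  44.  ]
t [326 158  22  14 159] [335.81 166.04] [808.97 -53.35  44.  ]
t [333 175   6   1   6] [335.5 175. ] [782.11 -52.8   44.  ]
t [295 238  10   3  18] [299.83 239.22] [592.55  44.65  44.  ]
t [333 244  10   3  17] [337.41 244.82] [578.86 -60.76  44.  ]
t [344 324   9  13  77] [347.73 329.9 ] [344.43 -91.67  44.  ]
scene [[489.07 -26.35 134.  ]
 [424.12 -17.64 134.  ]
 [433.17  46.26 134.  ]
 [498.48  37.87 134.  ]] [461.21  10.04 134.  ] [65.53 64.54 65.85]
top [[496.86  33.99 134.  ]
 [491.29 -26.89 134.  ]
 [431.39 -19.72 134.  ]
 [437.4   40.21 134.  ]] [464.23   6.9  134.  ] [61.13 60.33 60.23]
plate [[ 687.77   79.92   10.  ]
 [ 664.7  -116.95   10.  ]
 [ 408.59  -88.79   10.  ]
 [ 428.07  109.8    10.  ]] [547.28  -4.    10.  ]
plate s [[684.38  82.21  10.  ]
 [427.23 113.85  10.  ]
 [405.9  -80.4   10.  ]]
```

```bash
python3 - <<'E'
from h import *
np.set_printoptions(precision=2,suppress=True)
t=calib("top");s=calib("scene")
g=t["image"].astype(int)
crop(t["image"],390,300,70,45,11,"t_tub2.png")
T=lambda x,y:(380+(x+.5)/4.4-.5,210+(y+.5)/4.4-.5)
P=np.array([onz(t,*T(*p),30) for p in [(80,518),(315,437),(333,474),(96,560)]]);print(P,P.mean(0),np.linalg.norm(np.diff(P,axis=0),axis=1))
K=lambda x,y:(175+(x+.5)/8-.5,180+(y+.5)/8-.5); KS=lambda x,y:(160+(x+.5)/5.2-.5,240+(y+.5)/5.2-.5)
# crossbar top face corners z=178 : top & scene
P=np.array([onz(t,*K(*p),178) for p in [(30,340),(405,297),(410,330),(35,372)]]);print("bar top",P,P.mean(0))
P=np.array([onz(s,*KS(*p),178) for p in [(350,83),(385,97),(200,275),(162,262)]]);print("bar scene",P,P.mean(0))
P=np.array([onz(t,*K(*p),186) for p in [(165,303),(275,303),(275,355),(165,365)]]);print("hub top",P,P.mean(0))
P=np.array([onz(s,*KS(*p),186) for p in [(285,125),(322,140),(270,205),(230,185)]]);print("hub sc",P,P.mean(0))
E
```

```text
[[ 354.23 -230.45   30.  ]
 [ 407.41 -379.46   30.  ]
 [ 384.47 -390.22   30.  ]
 [ 328.53 -240.23   30.  ]] [ 368.66 -310.09   30.  ] [158.22  25.33 160.08]
bar top [[604.71 352.38 178.  ]
 [621.44 233.96 178.  ]
 [610.66 231.82 178.  ]
 [594.32 350.11 178.  ]] [607.78 292.07 178.  ]
bar scene [[622.17 236.84 178.  ]
 [605.81 235.23 178.  ]
 [590.46 348.05 178.  ]
 [606.03 351.13 178.  ]] [606.12 292.81 178.  ]
hub top [[615.93 308.51 186.  ]
 [616.71 273.71 186.  ]
 [599.8  272.77 186.  ]
 [595.79 307.3  186.  ]] [607.06 290.57 186.  ]
hub sc [[617.02 276.55 186.  ]
 [600.14 274.8  186.  ]
 [589.96 312.54 186.  ]
 [609.14 313.11 186.  ]] [604.06 294.25 186.  ]
```

View pics/t_tub2.png

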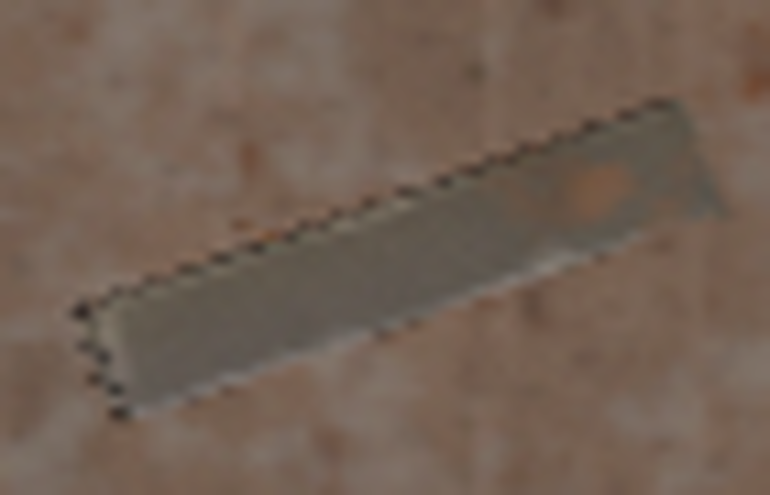

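```bash
cat > plan.py <<'E'
import sys, numpy as np
from scipy.spatial.transform import Rotation as R
from cell import env
def pose():
    s=env.state(); M=R.from_euler('xyz',s['tcp_rot']).as_matrix()
    return s,np.array(s['eef_pos']),M
def wrap(a): return (a+np.pi)%(2*np.pi)-np.pi
def go(x,y,z,h,n=None,op=1.0):
    s,p,M=pose(); g=p+171*M[:,0]; h0=np.arctan2(M[1,1],M[0,1])
    d=np.array([x,y,z])-g; dh=wrap(h-h0)
    # tilt: rotvec in world that brings tool x to -z
    ax=np.cross(M[:,0],[0,0,-1.]); tl=M.T@ax
    print("t",round(s['t'],2),"g",g.round(1),"h",round(h0,4),"d",d.round(1),"dh",round(dh,3),"tilt(tool)",tl.round(4),"F",np.round(s['ft_force'],1),"op",round(s['opening'],3),"q",np.round(s['joints'],2))
    n=n or max(1,int(np.ceil(max(np.linalg.norm(d)/50,abs(dh)/.17))))
    hh=h0
    for i in range(n):
        c,sn=np.cos(hh),np.sin(hh); w=d/n
        print([round(-w[2],1),round(c*w[0]+sn*w[1],1),round(sn*w[0]-c*w[1],1),round(-dh/n,3),0,0,op])
        hh+=dh/n
if __name__=="__main__":
    a=[float(v) for v in sys.argv[1:]]; go(*a[:4],n=int(a[4]) if len(a)>4 else None,op=a[5] if len(a)>5 else 1)
E
python3 plan.py 368.7 -310 110 0.35
```

```text
t 0.2 g [ 140.  -609.   233.4] h -1.3449 d [ 228.7  299.  -123.4] dh 1.695 tilt(tool) [-0.     -0.0001  0.0007] F [-0.5 -0.1 -0.5] op 0.998 q [-1.45  0.49  1.56 -0.    1.09 -0.11]
[np.float64(12.3), np.float64(-24.0), np.float64(-29.0), np.float64(-0.169), 0, 0, 1]
[np.float64(12.3), np.float64(-18.8), np.float64(-32.6), np.float64(-0.169), 0, 0, 1]
[np.float64(12.3), np.float64(-13.0), np.float64(-35.3), np.float64(-0.169), 0, 0, 1]
[np.float64(12.3), np.float64(-6.9), np.float64(-37.0), np.float64(-0.169), 0, 0, 1]
[np.float64(12.3), np.float64(-0.5), np.float64(-37.6), np.float64(-0.169), 0, 0, 1]
[np.float64(12.3), np.float64(5.8), np.float64(-37.2), np.float64(-0.169), 0, 0, 1]
[np.float64(12.3), np.float64(12.0), np.float64(-35.7), np.float64(-0.169), 0, 0, 1]
[np.float64(12.3), np.float64(17.9), np.float64(-33.1), np.float64(-0.169), 0, 0, 1]
[np.float64(12.3), np.float64(23.2), np.float64(-29.6), np.float64(-0.169), 0, 0, 1]
[np.float64(12.3), np.float64(27.9), np.float64(-25.3), np.float64(-0.169), 0, 0, 1]
```

Emit:
jog_arm:
  deltas: [12,-24,-29,-0.17,0,0,1,12,-19,-32,-0.17,0,0,1,12,-13,-35,-0.17,0,0,1,12,-7,-37,-0.17,0,0,1,12,0,-37,-0.17,0,0,1,12,6,-37,-0.17,0,0,1,12,12,-35,-0.17,0,0,1,12,18,-33,-0.17,0,0,1,12,23,-29,-0.17,0,0,1,12,28,-25,-0.17,0,0,1]

```text
t: 1.45
eef_pos: [365.1, -299.9, 280.6]
tcp_rot: [0.103, 1.569, -1.062]
ft_force: [0.3, -1.3, 0.5]
opening: 0.999
```

```bash
python3 plan.py 368.7 -310 110 0.35; python3 - <<'E'
from h import *
for n in("scene","top"):
    c=cam(n); cv2.imwrite(f"pics/{n}1.png",c["image"][:,:,::-1])
E
```

```text
t 1.45 g [ 365.2 -300.1  109.6] h 0.4056 d [ 3.5 -9.9  0.4] dh -0.056 tilt(tool) [ 0.      0.0015 -0.0001] F [ 0.3 -1.3  0.5] op 0.999 q [-0.83  0.46  2.05 -0.    0.62 -1.23]
[np.float64(-0.4), np.float64(-0.7), np.float64(10.5), np.float64(0.056), 0, 0, 1]
```

View pics/scene1.png

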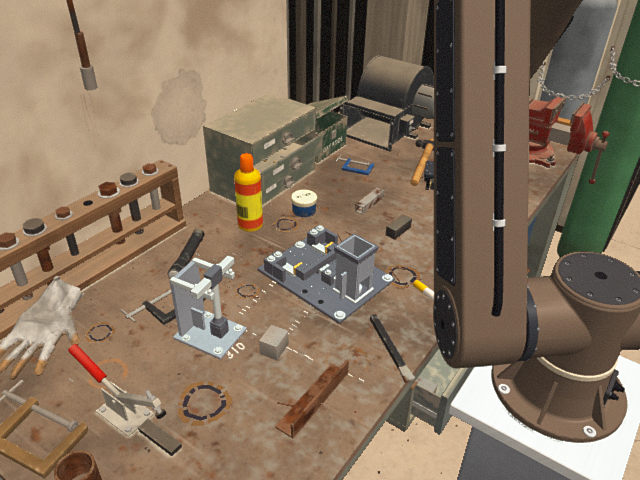

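View pics/top1.png

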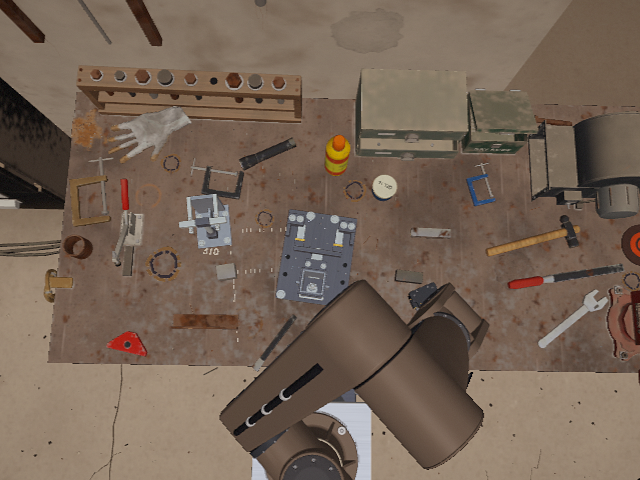

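Emit:
jog_arm:
  deltas: [0,-0.7,10.5,0.056,0,0,1,28,0,0,0,0,0,1,28,0,0,0,0,0,1,20,0,0,0,0,0,1,0,0,0,0,0,0,1]

```text
t: 2.17
eef_pos: [369.1, -310.8, 203.0]
tcp_rot: [0.207, 1.569, -1.021]
ft_force: [-0.2, 0.2, 1.1]
opening: 0.998
```

```bash
python3 plan.py 368.7 -310 24 0.35
```

```text
t 2.17 g [ 369.3 -311.1   32. ] h 0.3425 d [-0.6  1.1 -8. ] dh 0.008 tilt(tool) [ 0.      0.002  -0.0004] F [-0.2  0.2  1.1] op 0.998 q [-0.84  0.62  2.08 -0.    0.44 -1.18]
[np.float64(8.0), np.float64(-0.2), np.float64(-1.2), np.float64(-0.008), 0, 0, 1]
```

Emit:
jog_arm:
  deltas: [8,0,-1.2,-0.008,0,0,1,0,0,0,0,0,0,0,0,0,0,0,0,0,0,0,0,0,0,0,0,0,0,0,0,0,0,0,0,0,0,0,0,0,0,0]

```text
t: 2.92
eef_pos: [368.8, -310.3, 197.1]
tcp_rot: [0.313, 1.565, -0.908]
ft_force: [-0.6, -0.3, -1.7]
opening: 0.531
```

```bash
python3 plan.py 368.7 -310 24 0.35
```

```text
t 2.92 g [ 369.4 -311.1   26.1] h 0.3496 d [-0.7  1.1 -2.1] dh 0.0 tilt(tool) [-0.      0.0057 -0.0018] F [-0.6 -0.3 -1.7] op 0.531 q [-0.84  0.63  2.08 -0.    0.42 -1.19]
[np.float64(2.1), np.float64(-0.3), np.float64(-1.3), np.float64(-0.0), 0, 0, 1]
```

Emit:
jog_arm:
  deltas: [0,0,0,0,0,0,0,0,0,0,0,0,0,0,0,0,0,0,0,0,0,0,0,0,0,0,0,0]

```text
t: 3.42
eef_pos: [368.7, -310.3, 197.1]
tcp_rot: [0.3, 1.565, -0.921]
ft_force: [-0.1, -0.1, 0.5]
opening: 0.31
```

```bash
python3 plan.py 368.7 -310 130 0.35
```

```text
t 3.42 g [ 369.3 -311.1   26.1] h 0.3497 d [ -0.6   1.1 103.9] dh 0.0 tilt(tool) [-0.      0.0056 -0.0017] F [-0.1 -0.1  0.5] op 0.31 q [-0.84  0.63  2.08 -0.    0.42 -1.19]
[np.float64(-34.6), np.float64(-0.1), np.float64(-0.4), np.float64(-0.0), 0, 0, 1]
[np.float64(-34.6), np.float64(-0.1), np.float64(-0.4), np.float64(-0.0), 0, 0, 1]
[np.float64(-34.6), np.float64(-0.1), np.float64(-0.4), np.float64(-0.0), 0, 0, 1]
```

Emit:
jog_arm:
  deltas: [-35,0,0,0,-0.005,0,0,-45,0,0,0,0,0,0,-35,0,0,0,0,0,0]

```text
t: 3.8
eef_pos: [368.0, -309.3, 312.1]
tcp_rot: [-0.329, 1.567, -1.55]
ft_force: [0.4, -0.6, -3.1]
opening: 0.317
```

```bash
python3 plan.py 612 -9 140 -0.117 10 0
```

```text
t 3.8 g [ 368.  -309.9  141.1] h 0.3495 d [244.  300.9  -1.1] dh -0.466 tilt(tool) [0.     0.0034 0.0012] F [ 0.4 -0.6 -3.1] op 0.317 q [-0.84  0.42  2.01 -0.    0.71 -1.18]
[np.float64(0.1), np.float64(33.2), np.float64(-19.9), np.float64(0.047), 0, 0, 0.0]
[np.float64(0.1), np.float64(32.3), np.float64(-21.4), np.float64(0.047), 0, 0, 0.0]
[np.float64(0.1), np.float64(31.2), np.float64(-22.9), np.float64(0.047), 0, 0, 0.0]
[np.float64(0.1), np.float64(30.1), np.float64(-24.4), np.float64(0.047), 0, 0, 0.0]
[np.float64(0.1), np.float64(29.0), np.float64(-25.7), np.float64(0.047), 0, 0, 0.0]
[np.float64(0.1), np.float64(27.7), np.float64(-27.1), np.float64(0.047), 0, 0, 0.0]
[np.float64(0.1), np.float64(26.4), np.float64(-28.3), np.float64(0.047), 0, 0, 0.0]
[np.float64(0.1), np.float64(25.1), np.float64(-29.5), np.float64(0.047), 0, 0, 0.0]
[np.float64(0.1), np.float64(23.7), np.float64(-30.7), np.float64(0.047), 0, 0, 0.0]
[np.float64(0.1), np.float64(22.2), np.float64(-31.7), np.float64(0.047), 0, 0, 0.0]
```

Emit:
jog_arm:
  deltas: [0,33,-20,0.047,0,0,0,0,32,-21,0.047,0,0,0,0,31,-23,0.047,0,0,0,0,30,-24,0.047,0,0,0,0,29,-26,0.047,0,0,0,0,28,-27,0.047,0,0,0,0,26,-28,0.047,0,0,0,0,25,-30,0.047,0,0,0,0,24,-31,0.047,0,0,0,0,22,-32,0.047,0,0,0]

```text
t: 5.05
eef_pos: [619.6, -2.1, 310.2]
tcp_rot: [-0.371, 1.565, -2.082]
ft_force: [-0.2, -1.0, -2.8]
opening: 0.315
```

```bash
python3 plan.py 612 -9 100 -0.117
```

```text
t 5.05 g [619.1  -3.  139.2] h -0.1404 d [ -7.1  -6.  -39.2] dh 0.023 tilt(tool) [-0.      0.0054  0.0021] F [-0.2 -1.  -2.8] op 0.315 q [-0.11  0.59  1.67 -0.01  0.89  0.04]
[np.float64(39.2), np.float64(-6.2), np.float64(6.9), np.float64(-0.023), 0, 0, 1]
```

Emit:
jog_arm:
  deltas: [35,-6,7,-0.023,-0.005,-0.002,0,0,0,0,0,0,0,0]

```text
t: 5.3
eef_pos: [613.4, -5.9, 273.6]
tcp_rot: [-0.488, 1.559, -2.173]
ft_force: [-0.0, 0.0, -1.7]
opening: 0.314
```

```bash
python3 plan.py 612 -9 46 -0.117; python3 - <<'E'
from h import *
c=cam("scene"); crop(c["image"],230,170,190,150,4.2,"s2.png"); 
c=cam("top"); crop(c["image"],255,170,130,140,4.2,"t2.png")
E
```

```text
t 5.3 g [612.2  -7.5 102.6] h -0.1145 d [ -0.2  -1.5 -56.6] dh -0.002 tilt(tool) [-0.      0.0101  0.0054] F [-0.   0.  -1.7] op 0.314 q [-0.12  0.63  1.71 -0.01  0.81  0.01]
[np.float64(28.3), np.float64(-0.0), np.float64(0.7), np.float64(0.001), 0, 0, 1]
[np.float64(28.3), np.float64(-0.0), np.float64(0.7), np.float64(0.001), 0, 0, 1]
```

View pics/s2.png

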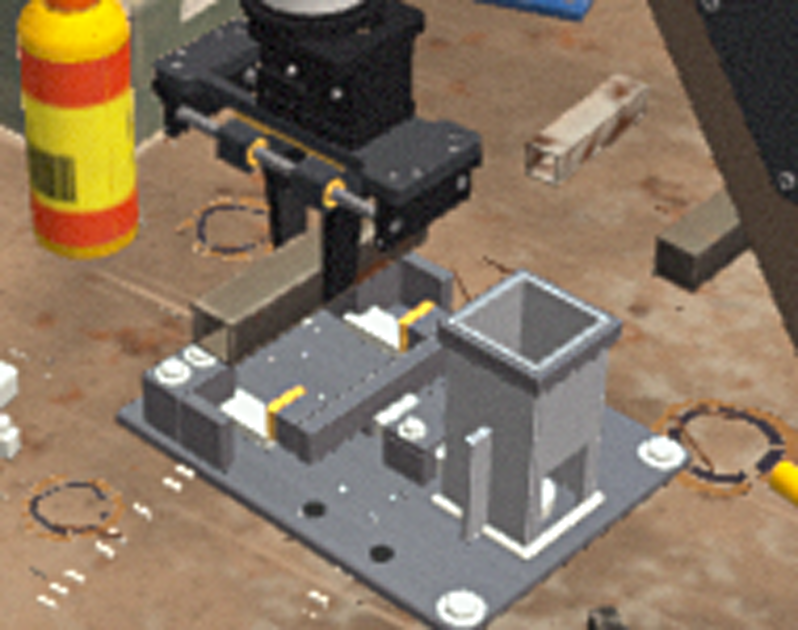

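View pics/t2.png

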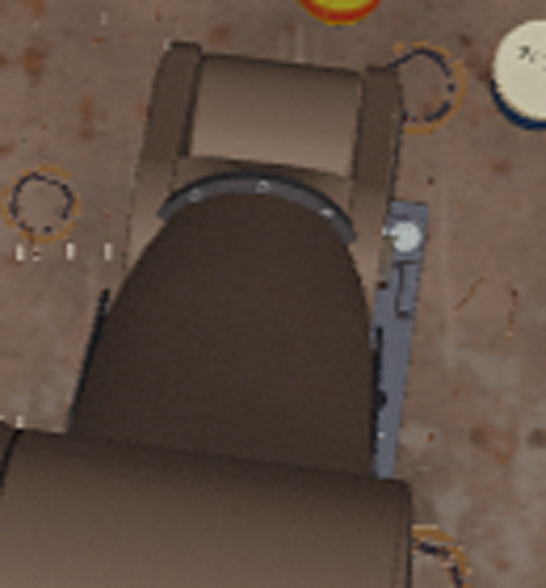

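```bash
python3 - <<'E'
from h import *
c=cam("scene"); crop(c["image"],265,220,70,60,11,"s3.png")
E
```

```text
(no output)
```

View pics/s3.png

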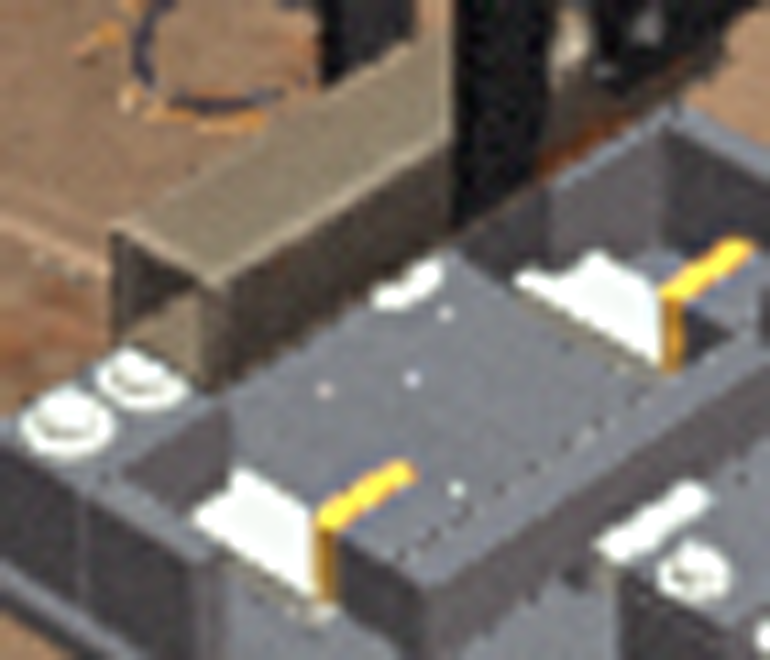

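```bash
python3 - <<'E'
from h import *
np.set_printoptions(precision=1,suppress=True)
s=calib("scene");S=lambda x,y:(265+(x+.5)/11-.5,220+(y+.5)/11-.5)
a=-0.117; n=np.array([612,-9.]);Rm=np.array([[np.cos(a),-np.sin(a)],[np.sin(a),np.cos(a)]])
for nm,p,z in [("tube far top",(112,228),106.6),("tube near top",(215,283),106.6),("tube near bot",(205,385),76.6),("block corner 15,86",(103,478),46),("block inner end 15,50",(215,408),46),("padL y67",(318,527),44),("padL y41",(405,462),44),("padR y-41",(668,293),44),("padR y-67",(745,240),44),("blockR corner 15,-86",(672,125),46)]:
    P=onz(s,*S(*p),z); print(nm,P,"nestframe",Rm.T@(P[:2]-n))
E
```

```text
tube far top [639.3  68.8 106.6] nestframe [18.1 80.5]
tube near top [611.   70.8 106.6] nestframe [-10.3  79.1]
tube near bot [615.9  68.7  76.6] nestframe [-5.2 77.7]
block corner 15,86 [638.   76.2  46. ] nestframe [15.9 87.6]
block inner end 15,50 [633.7  43.7  46. ] nestframe [15.4 54.9]
padL y67 [593.5  60.1  44. ] nestframe [-26.4  66.5]
padL y41 [591.9  32.2  44. ] nestframe [-24.8  38.5]
padR y-41 [580.9 -49.   44. ] nestframe [-26.3 -43.4]
padR y-67 [578.2 -75.   44. ] nestframe [-25.9 -69.5]
blockR corner 15,-86 [614.4 -98.4  46. ] nestframe [ 12.8 -88.5]
```

```bash
python3 - <<'E'
from h import *
np.set_printoptions(precision=1,suppress=True)
c=calib("scene");IS=lambda u,v:((u+.5-265)*11-.5,(v+.5-220)*11-.5)
a=-0.1145; g=np.array([612.2,-7.5,102.6]);Rm=np.array([[np.cos(a),-np.sin(a)],[np.sin(a),np.cos(a)]])
for lx,ly,z in [(15,80,106.6),(-15,80,106.6),(-15,80,76.6),(15,80,76.6)]:
    w=np.r_[g[:2]+Rm@[lx,ly],z]; print(lx,z,IS(*proj(c,w)))
a=-.117;n=np.array([612,-9.]);Rm=np.array([[np.cos(a),-np.sin(a)],[np.sin(a),np.cos(a)]])
for lx,ly,z in [(15,86,46),(15,50,46),(-25,67,44),(-25,-41,44),(15,-86,46)]:
    w=np.r_[n+Rm@[lx,ly],z]; print("jig",lx,ly,IS(*proj(c,w)))
E
```

```text
15 106.6 (np.float64(119.37196152658117), np.float64(236.8280031419675))
-15 106.6 (np.float64(223.71750857053064), np.float64(298.2805685876119))
-15 76.6 (np.float64(226.29271836418263), np.float64(414.2587765921295))
15 76.6 (np.float64(123.31499138478688), np.float64(352.23337240698754))
jig 15 86 (np.float64(111.45840138567257), np.float64(476.18368642302664))
jig 15 50 (np.float64(232.57144786258442), np.float64(398.4338138670574))
jig -25 67 (np.float64(311.5278510241541), np.float64(525.1402840122507))
jig -25 -41 (np.float64(656.5111168882747), np.float64(295.405305100668))
jig 15 -86 (np.float64(657.2549479043842), np.float64(125.803498922686))
```

Emit:
jog_arm:
  deltas: [10,-5,1,0,0.01,0.005,0,10,0,0,0,0,0,0,6,0,0,0,0,0,0,0,0,0,0,0,0,0]

```text
t: 5.95
eef_pos: [609.2, -7.6, 251.2]
tcp_rot: [1.661, 1.561, -0.027]
ft_force: [0.1, -0.9, -3.6]
opening: 0.316
```

```bash
python3 plan.py 607 -9 46 -0.117; python3 - <<'E'
from h import *
c=cam("scene"); crop(c["image"],265,220,80,60,9.9,"s4.png")
E
```

```text
t 5.95 g [610.9  -7.6  80.3] h -0.1171 d [ -3.9  -1.4 -34.3] dh 0.0 tilt(tool) [-0.     -0.0009 -0.0097] F [ 0.1 -0.9 -3.6] op 0.316 q [-0.12  0.65  1.74  0.    0.74 -0.  ]
[np.float64(34.3), np.float64(-3.7), np.float64(1.8), np.float64(-0.0), 0, 0, 1]
```

View pics/s4.png

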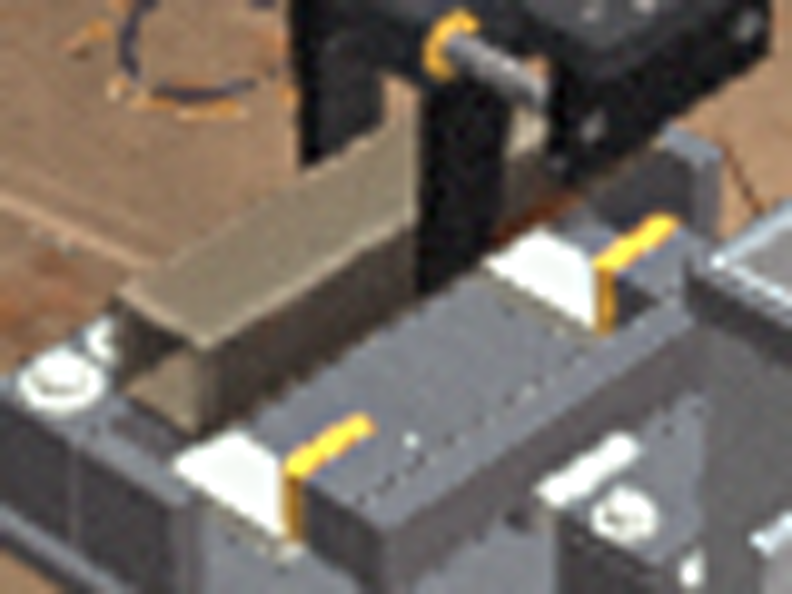

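```bash
python3 - <<'E'
from h import *
np.set_printoptions(precision=1,suppress=True)
s=calib("scene");S=lambda x,y:(265+(x+.5)/9.9-.5,220+(y+.5)/9.9-.5)
a=-0.117; n=np.array([612,-9.]);Rm=np.array([[np.cos(a),-np.sin(a)],[np.sin(a),np.cos(a)]])
for nm,p,z in [("tube far top",(117,296),84.3),("tube near top",(207,348),84.3),("tube near bot",(198,434),54.3),("padL y67",(288,468),44),("padR y-41",(601,265),44),]:
    for dz in (0,3): 
        P=onz(s,*S(*p),z+dz*(nm[0]=='t')); print(nm,P,"nestframe",Rm.T@(P[:2]-n))
E
```

```text
tube far top [633.7  70.9  84.3] nestframe [12.2 81.9]
tube far top [631.2  73.8  87.3] nestframe [ 9.4 84.5]
tube near top [605.3  73.6  84.3] nestframe [-16.3  81.3]
tube near top [603.   76.6  87.3] nestframe [-19.  84.]
tube near bot [611.   70.5  54.3] nestframe [-10.2  78.9]
tube near bot [608.7  73.4  57.3] nestframe [-12.9  81.4]
padL y67 [594.6  58.1  44. ] nestframe [-25.1  64.6]
padL y67 [594.6  58.1  44. ] nestframe [-25.1  64.6]
padR y-41 [580.6 -48.5  44. ] nestframe [-26.6 -42.9]
padR y-41 [580.6 -48.5  44. ] nestframe [-26.6 -42.9]
```

Emit:
jog_arm:
  deltas: [8,-3,3.5,0,0,-0.004,0,7,0,0,0,0,0,0,5,0,0,0,0,0,0,0,0,0,0,0,0,0]

```text
t: 6.5
eef_pos: [605.9, -11.0, 230.1]
tcp_rot: [1.714, 1.565, 0.026]
ft_force: [0.7, 0.3, -3.1]
opening: 0.312
```

```bash
python3 plan.py 607.5 -10.5 46 -0.117; python3 - <<'E'
from h import *
c=cam("scene"); crop(c["image"],265,220,80,60,9.9,"s5.png")
E
```

```text
t 6.5 g [607.  -10.9  59.1] h -0.1172 d [  0.5   0.4 -13.1] dh 0.0 tilt(tool) [-0.     -0.0009 -0.0059] F [ 0.7  0.3 -3.1] op 0.312 q [-0.13  0.68  1.76  0.    0.7  -0.01]
[np.float64(13.1), np.float64(0.5), np.float64(-0.5), np.float64(-0.0), 0, 0, 1]
```

View pics/s5.png

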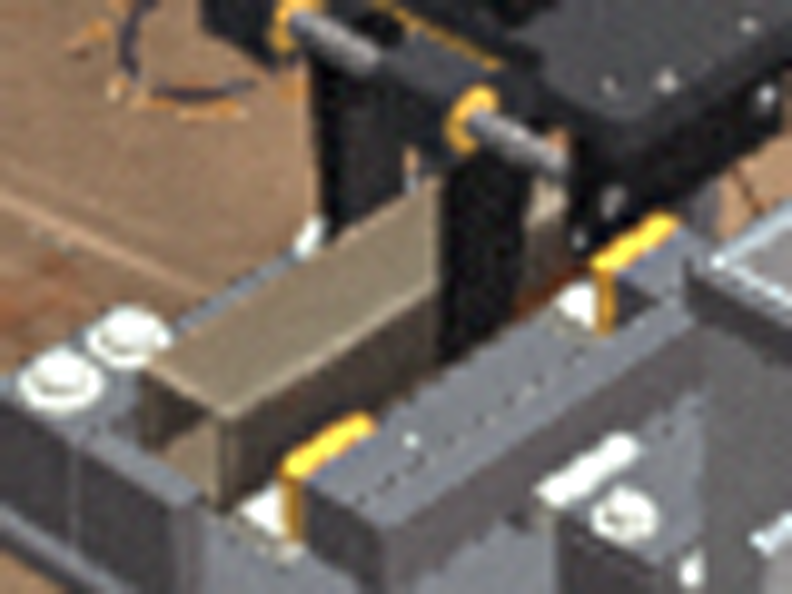

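Emit:
jog_arm:
  deltas: [7,0.5,0,0,0,-0.003,0,4,0,0,0,0,0,0,2,0,0,0,0,0,0,0,0,0,0,0,0,0]

```text
t: 7.05
eef_pos: [606.8, -10.9, 217.3]
tcp_rot: [1.762, 1.567, 0.075]
ft_force: [-1.3, -0.5, -0.1]
opening: 0.312
```

```bash
python3 plan.py 607.5 -10.5 46 -0.117; python3 - <<'E'
from h import *
c=cam("scene"); crop(c["image"],265,220,80,60,9.9,"s6.png")
E
```

```text
t 7.05 g [607.5 -10.8  46.3] h -0.117 d [ 0.   0.3 -0.3] dh -0.0 tilt(tool) [-0.     -0.0008 -0.0041] F [-1.3 -0.5 -0.1] op 0.312 q [-0.13  0.7   1.76  0.    0.68 -0.01]
[np.float64(0.3), np.float64(-0.0), np.float64(-0.3), np.float64(0.0), 0, 0, 1]
```

View pics/s6.png

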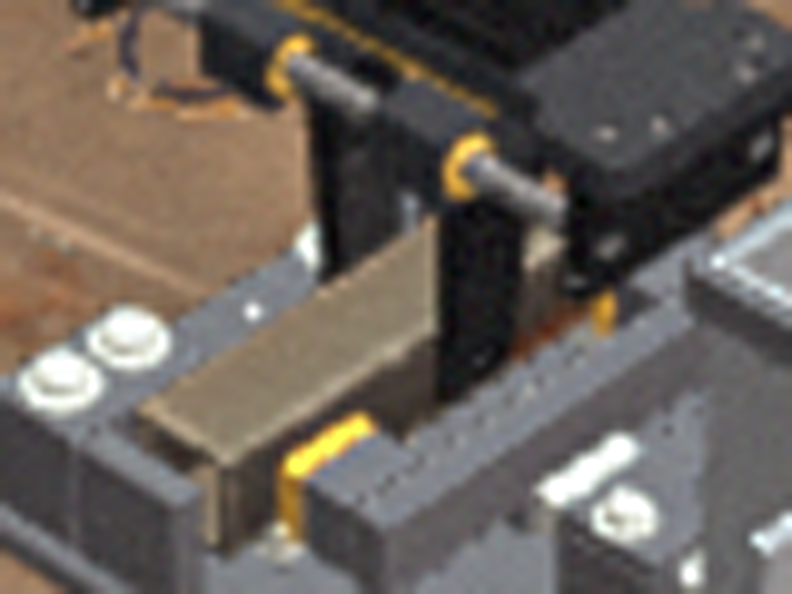

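Emit:
jog_arm:
  deltas: [0,0,0,0,0,0,0.46,0,0,0,0,0,0,0.46,0,0,0,0,0,0,0.46,0,0,0,0,0,0,0.46]

```text
t: 7.6
eef_pos: [607.1, -11.0, 217.8]
tcp_rot: [1.718, 1.565, 0.03]
ft_force: [-0.2, -0.8, -0.2]
opening: 0.46
```

```bash
python3 plan.py 607.5 -10.5 200 -0.117 4 0.46
```

```text
t 7.6 g [608.2 -10.9  46.8] h -0.117 d [ -0.7   0.4 153.2] dh 0.0 tilt(tool) [ 0.     -0.0009 -0.0062] F [-0.2 -0.8 -0.2] op 0.46 q [-0.13  0.7   1.76  0.    0.68 -0.01]
[np.float64(-38.3), np.float64(-0.2), np.float64(-0.1), np.float64(-0.0), 0, 0, 0.46]
[np.float64(-38.3), np.float64(-0.2), np.float64(-0.1), np.float64(-0.0), 0, 0, 0.46]
[np.float64(-38.3), np.float64(-0.2), np.float64(-0.1), np.float64(-0.0), 0, 0, 0.46]
[np.float64(-38.3), np.float64(-0.2), np.float64(-0.1), np.float64(-0.0), 0, 0, 0.46]
```

Raise straight, then go toward the hanger.

Emit:
jog_arm:
  deltas: [-30,0,0,0,0,0,0.46,-45,0,0,0,0,0,0.46,-55,0,0,0,0,0,0.46,-55,0,0,0,0,0,0.46,-25,0,0,0,0,-0.004,0.46]

```text
t: 8.22
eef_pos: [605.9, -11.1, 432.0]
tcp_rot: [-1.955, 1.568, 2.641]
ft_force: [0.1, 0.2, -1.2]
opening: 0.455
```

```bash
python3 plan.py 607 292.4 255 0.139 7 0.7;  python3 - <<'E'
from h import *
c=cam("scene"); crop(c["image"],235,190,160,120,5,"s7.png")
E
```

```text
t 8.22 g [605.5 -10.9 261. ] h -0.1172 d [  1.5 303.3  -6. ] dh 0.256 tilt(tool) [-0.     -0.001   0.0025] F [ 0.1  0.2 -1.2] op 0.455 q [-0.13  0.44  1.57  0.    1.13 -0.01]
[np.float64(0.9), np.float64(-4.9), np.float64(-43.1), np.float64(-0.037), 0, 0, 0.7]
[np.float64(0.9), np.float64(-3.3), np.float64(-43.2), np.float64(-0.037), 0, 0, 0.7]
[np.float64(0.9), np.float64(-1.7), np.float64(-43.3), np.float64(-0.037), 0, 0, 0.7]
[np.float64(0.9), np.float64(-0.1), np.float64(-43.3), np.float64(-0.037), 0, 0, 0.7]
[np.float64(0.9), np.float64(1.5), np.float64(-43.3), np.float64(-0.037), 0, 0, 0.7]
[np.float64(0.9), np.float64(3.1), np.float64(-43.2), np.float64(-0.037), 0, 0, 0.7]
[np.float64(0.9), np.float64(4.6), np.float64(-43.1), np.float64(-0.037), 0, 0, 0.7]
```

View pics/s7.png

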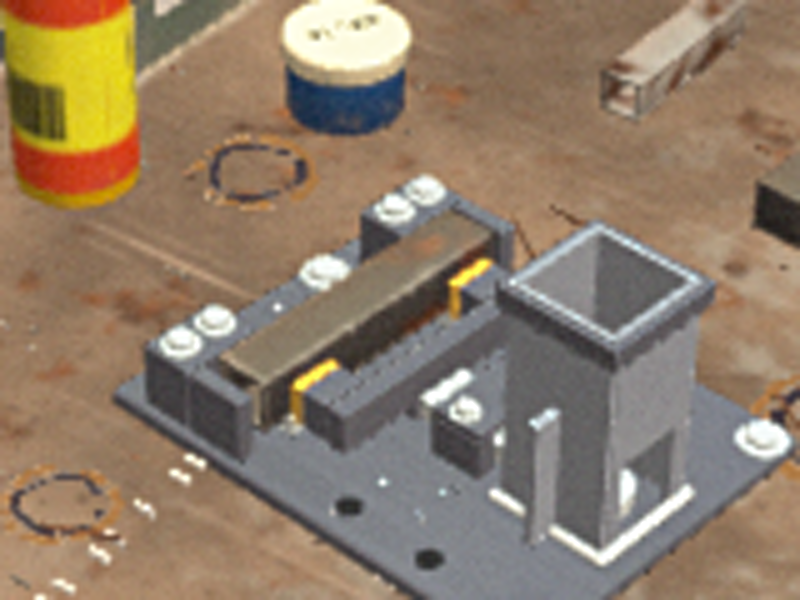

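The tube lies in the nest at crop (350,310), between the pads and the blocks. Next I go to the key.

Emit:
jog_arm:
  deltas: [0,-5,-43,-0.037,0,0,0.6,0,-3,-43,-0.037,0,0,0.6,0,-2,-43,-0.037,0,0,0.6,0,0,-43,-0.037,0,0,0.6,0,1.5,-43,-0.037,0,0,0.6,0,3,-43,-0.037,0,0,0.6,0,4.5,-30,-0.037,0,0,0.6,0,0,0,0,0,0,0.6]

```text
t: 9.28
eef_pos: [607.2, 286.3, 432.4]
tcp_rot: [2.503, 1.571, 1.081]
ft_force: [-0.1, -0.5, -0.1]
opening: 0.599
```

```bash
python3 plan.py 607 292.4 220 0.139 1 0.6;  python3 - <<'E'
from h import *
c=cam("scene"); crop(c["image"],150,190,120,160,3.7,"s8.png")
c=cam("top"); crop(c["image"],265,200,100,110,5.4,"t8.png")
E
```

```text
t 9.28 g [607.2 286.3 261.4] h 0.1484 d [ -0.2   6.1 -41.4] dh -0.009 tilt(tool) [-0.     -0.0001 -0.0001] F [-0.1 -0.5 -0.1] op 0.599 q [0.34 0.54 1.4  0.   1.21 0.19]
[np.float64(41.4), np.float64(0.7), np.float64(-6.0), np.float64(0.009), 0, 0, 0.6]
```

View pics/s8.png

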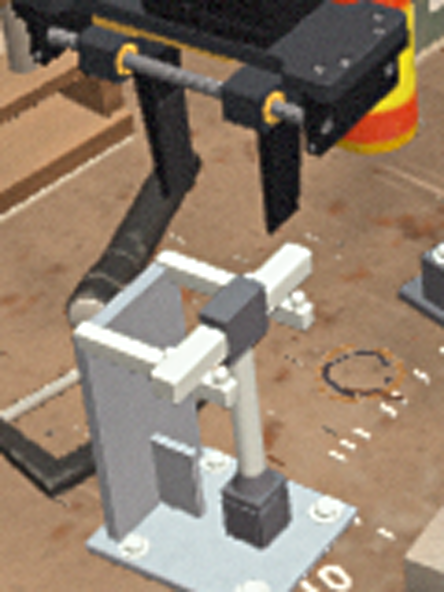

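View pics/t8.png

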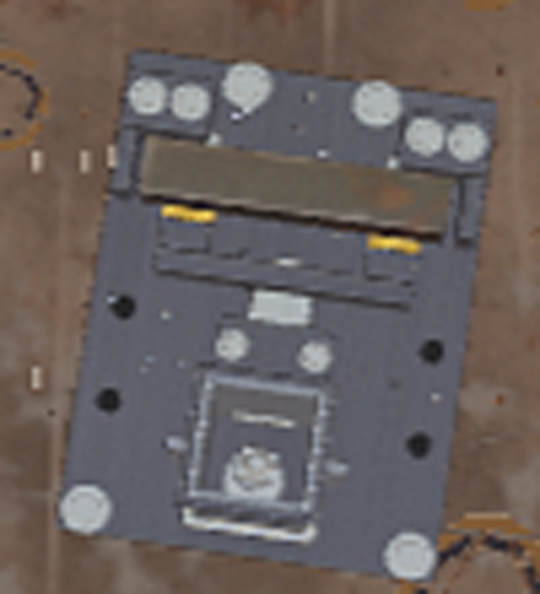

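```bash
python3 - <<'E'
from h import *
np.set_printoptions(precision=1,suppress=True)
t=calib("top");s=calib("scene")
T=lambda x,y:(265+(x+.5)/5.4-.5,200+(y+.5)/5.4-.5)
S=lambda x,y:(235+(x+.5)/5-.5,190+(y+.5)/5-.5)
P=np.array([onz(t,*T(*p),50) for p in [(147,138),(457,177),(442,235),(135,194)]]);print("top",P,P.mean(0),np.linalg.norm(np.diff(P,axis=0),axis=1))
P=np.array([onz(s,*S(*p),50) for p in [(218,355),(262,382),(492,243),(445,213)]]);print("scene",P,P.mean(0),np.linalg.norm(np.diff(P,axis=0),axis=1))
E
```

```text
top [[631.   67.9  50. ]
 [613.9 -93.1  50. ]
 [583.2 -85.6  50. ]
 [601.3  73.3  50. ]] [607.3  -9.4  50. ] [162.   31.6 160. ]
scene [[632.4  67.2  50. ]
 [604.1  70.5  50. ]
 [579.7 -79.9  50. ]
 [612.2 -86.4  50. ]] [607.1  -7.1  50. ] [ 28.5 152.4  33.2]
```

Emit:
jog_arm:
  deltas: [20,0,-6,0.009,0,0,0.6,15,0,0,0,0,0,0.6,0,0,0,0,0,0,0.6]

```text
t: 9.75
eef_pos: [607.1, 287.1, 396.8]
tcp_rot: [0.284, 1.57, -1.154]
ft_force: [0.7, 1.2, 0.2]
opening: 0.602
```

```bash
python3 plan.py 607 292.4 170 0.139 1 0.6;  python3 - <<'E'
from h import *
c=cam("scene"); crop(c["image"],170,220,80,80,7,"s9.png")
c=cam("top"); crop(c["image"],165,160,110,90,7,"t9.png")
E
```

```text
t 9.75 g [607.1 287.  225.8] h 0.1328 d [ -0.1   5.4 -55.8] dh 0.006 tilt(tool) [-0.      0.0007 -0.0002] F [0.7 1.2 0.2] op 0.602 q [ 0.34  0.57  1.44 -0.    1.13  0.21]
[np.float64(55.8), np.float64(0.6), np.float64(-5.4), np.float64(-0.006), 0, 0, 0.6]
```

View pics/s9.png

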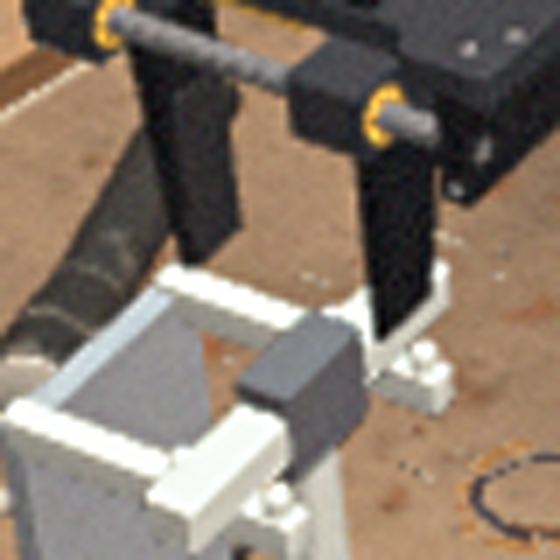

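Emit:
jog_arm:
  deltas: [0,0,-5.5,0,0,0,0.6,0,0,-3,0,0,0,0.6]

```text
t: 10.1
eef_pos: [606.2, 295.8, 399.4]
tcp_rot: [1.627, 1.567, 0.189]
ft_force: [-0.3, -0.5, 0.1]
opening: 0.598
```

```bash
python3 plan.py 607 292.4 170 0.139 1 0.6
```

```text
t 10.1 g [606.9 295.9 228.4] h 0.1322 d [  0.1  -3.5 -58.4] dh 0.007 tilt(tool) [-0.     -0.0002 -0.004 ] F [-0.3 -0.5  0.1] op 0.598 q [ 0.36  0.57  1.43 -0.    1.14  0.22]
[np.float64(58.4), np.float64(-0.3), np.float64(3.5), np.float64(-0.007), 0, 0, 0.6]
```

Emit:
jog_arm:
  deltas: [20,0,3,-0.007,0,0,0.6,18,0,0,0,0,0,0.6,10,0,0,0,0,0,0.6,0,0,0,0,0,0,0.6]

```text
t: 10.6
eef_pos: [606.7, 294.0, 350.8]
tcp_rot: [1.683, 1.565, 0.252]
ft_force: [0.0, -0.0, 0.2]
opening: 0.602
```

```bash
python3 plan.py 607 292.4 170 0.139 1 0.6;  python3 - <<'E'
from h import *
c=cam("scene"); crop(c["image"],170,220,80,80,7,"s10.png")
E
```

```text
t 10.6 g [607.7 294.2 179.8] h 0.1401 d [-0.7 -1.8 -9.8] dh -0.001 tilt(tool) [-0.     -0.0007 -0.006 ] F [ 0.  -0.   0.2] op 0.602 q [ 0.35  0.61  1.49 -0.    1.04  0.21]
[np.float64(9.8), np.float64(-1.0), np.float64(1.7), np.float64(0.001), 0, 0, 0.6]
```

View pics/s10.png

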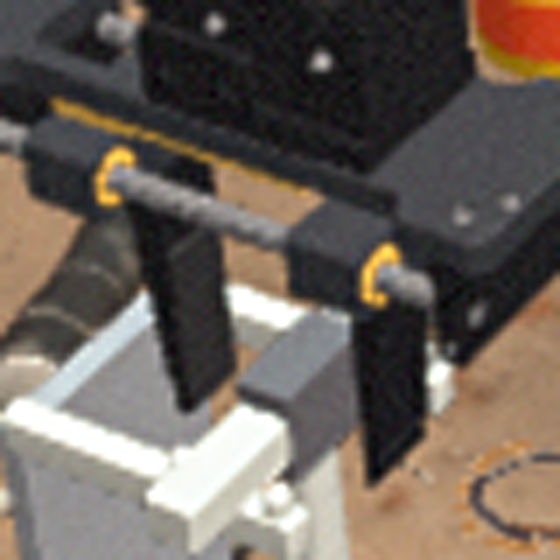

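Emit:
jog_arm:
  deltas: [10,-1,2,0,0,-0.006,0.6,0,0,0,0,0,0,0.6,0,0,0,0,0,-0.004,0]

```text
t: 11.02
eef_pos: [606.2, 291.8, 341.7]
tcp_rot: [-2.077, 1.568, 2.776]
ft_force: [-1.2, -0.6, 0.3]
opening: 0.545
```

```bash
python3 plan.py 607 292.4 170 0.139 1 0.6
```

```text
t 11.03 g [605.8 292.  170.7] h 0.14 d [ 1.2  0.4 -0.7] dh -0.001 tilt(tool) [ 0.     -0.0012  0.0023] F [-1.2 -0.6  0.3] op 0.545 q [0.35 0.62 1.5  0.   1.03 0.21]
[np.float64(0.7), np.float64(1.3), np.float64(-0.2), np.float64(0.001), 0, 0, 0.6]
```

Emit:
jog_arm:
  deltas: [0,0,0,0,0,0,0,0,0,0,0,0,0,0,0,0,0,0,0,0,0,0,0,0,0,0,0,0,0,0,0,0,0,0,0,0,0,0,0,0,0,0,0,0,0,0,0,0,0]

```text
t: 11.9
eef_pos: [606.4, 291.8, 342.3]
tcp_rot: [-2.507, 1.569, 2.345]
ft_force: [0.3, 0.3, 0.5]
opening: 0.188
```

```bash
python3 plan.py 607 292.4 190 0.139 1 0
```

```text
t 11.9 g [606.1 292.1 171.3] h 0.14 d [ 0.9  0.3 18.7] dh -0.001 tilt(tool) [-0.     -0.0015  0.0011] F [0.3 0.3 0.5] op 0.188 q [0.35 0.62 1.5  0.   1.03 0.21]
[np.float64(-18.7), np.float64(0.9), np.float64(-0.2), np.float64(0.001), 0, 0, 0.0]
```

Emit:
jog_arm:
  deltas: [-15,0,0,0,0,0,0,-30,0,0,0,0,0,0,-40,0,0,0,0,0,0,-45,0,0,0,0,0,0,-20,0,0,0,0,0,0,0,0,0,0,0,0,0]

```text
t: 12.65
eef_pos: [605.9, 291.5, 499.0]
tcp_rot: [-1.726, 1.566, 3.127]
ft_force: [-0.3, -0.2, -4.6]
opening: 0.187
```

```bash
python3 plan.py 463 7 315 -0.267 9 0;python3 - <<'E'
from h import *
c=cam("scene"); cv2.imwrite("pics/s11.png",c["image"][:,:,::-1])
E
```

```text
t 12.65 g [605.  291.5 328. ] h 0.1401 d [-142.  -284.5  -13. ] dh -0.407 tilt(tool) [ 0.     -0.0008  0.0049] F [-0.3 -0.2 -4.6] op 0.187 q [0.35 0.49 1.3  0.   1.35 0.21]
[np.float64(1.4), np.float64(-20.0), np.float64(29.1), np.float64(0.045), 0, 0, 0.0]
[np.float64(1.4), np.float64(-18.7), np.float64(30.0), np.float64(0.045), 0, 0, 0.0]
[np.float64(1.4), np.float64(-17.3), np.float64(30.8), np.float64(0.045), 0, 0, 0.0]
[np.float64(1.4), np.float64(-15.9), np.float64(31.5), np.float64(0.045), 0, 0, 0.0]
[np.float64(1.4), np.float64(-14.5), np.float64(32.2), np.float64(0.045), 0, 0, 0.0]
[np.float64(1.4), np.float64(-13.0), np.float64(32.9), np.float64(0.045), 0, 0, 0.0]
[np.float64(1.4), np.float64(-11.5), np.float64(33.4), np.float64(0.045), 0, 0, 0.0]
[np.float64(1.4), np.float64(-10.0), np.float64(33.9), np.float64(0.045), 0, 0, 0.0]
[np.float64(1.4), np.float64(-8.4), np.float64(34.3), np.float64(0.045), 0, 0, 0.0]
```

View pics/s11.png

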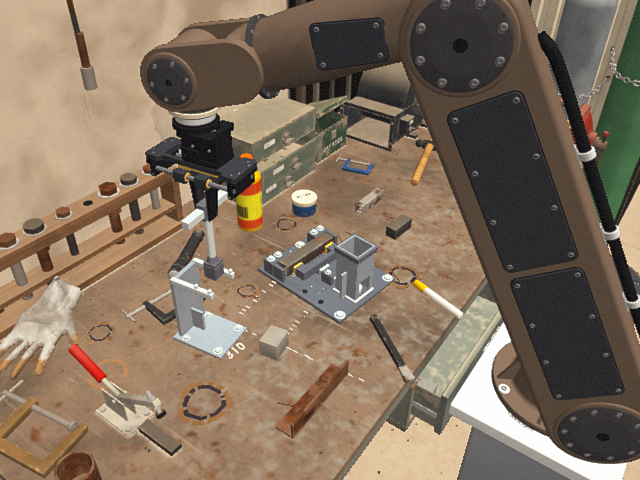

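The key is off its hanger and held upright, with its socket at about (213,265). Next it goes to the sleeve.

Emit:
jog_arm:
  deltas: [0,-20,29,0.045,0,0.004,0,0,-19,30,0.045,0,0,0,0,-17,31,0.045,0,0,0,0,-16,31,0.045,0,0,0,0,-14,32,0.045,0,0,0,0,-13,33,0.045,0,0,0,0,-11,33,0.045,0,0,0,0,-10,34,0.045,0,0,0,0,-5,20,0.045,0,0,0,0,0,0,0,0,0,0]

```text
t: 13.95
eef_pos: [464.2, 13.7, 487.1]
tcp_rot: [-1.192, 1.547, -3.041]
ft_force: [0.4, 0.3, -4.0]
opening: 0.19
```

```bash
python3 plan.py 463 7 315 -0.267 1 0
```

```text
t 13.95 g [460.2  13.3 316.1] h -0.2775 d [ 2.8 -6.3 -1.1] dh 0.01 tilt(tool) [-0.      0.0088  0.0222] F [ 0.4  0.3 -4. ] op 0.19 q [-0.11  0.18  1.81 -0.01  1.18  0.17]
[np.float64(1.1), np.float64(4.4), np.float64(5.3), np.float64(-0.01), 0, 0, 0.0]
```

Emit:
jog_arm:
  deltas: [0,0,5,-0.01,0.009,0.022,0,0,0,0,0,0,0,0]

```text
t: 14.2
eef_pos: [463.2, 9.4, 486.2]
tcp_rot: [-2.935, 1.57, 1.513]
ft_force: [0.1, 0.5, -4.4]
opening: 0.186
```

```bash
python3 plan.py 463 7 315 -0.267 1 0;python3 - <<'E'
from h import *
c=cam("scene"); crop(c["image"],320,190,80,110,5.4,"s12.png"); cv2.imwrite("pics/s12f.png",c["image"][:,:,::-1])
c=cam("top"); crop(c["image"],255,190,120,120,5,"t12.png")
E
```

```text
t 14.2 g [463.2   9.5 315.2] h -0.2648 d [-0.2 -2.5 -0.2] dh -0.002 tilt(tool) [-0.     -0.001   0.0002] F [ 0.1  0.5 -4.4] op 0.186 q [-0.12  0.17  1.82  0.    1.15  0.14]
[np.float64(0.2), np.float64(0.5), np.float64(2.5), np.float64(0.002), 0, 0, 0.0]
```

View pics/s12.png

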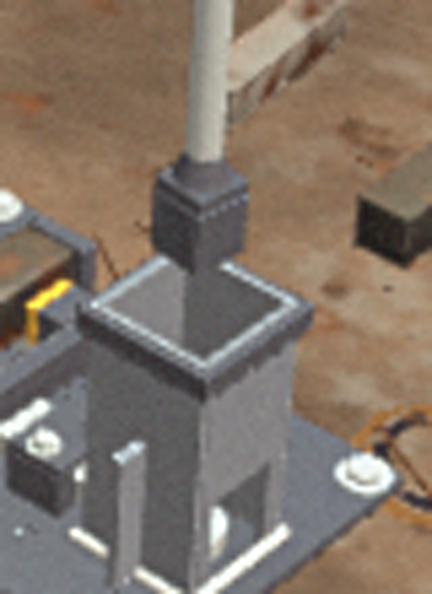

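View pics/t12.png

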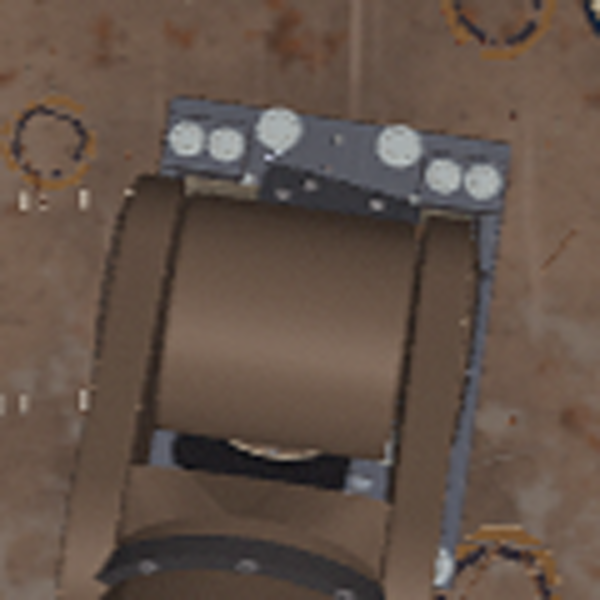

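```bash
python3 - <<'E'
from h import *
np.set_printoptions(precision=1,suppress=True)
s=calib("scene");S=lambda x,y:(320+(x+.5)/5.4-.5,190+(y+.5)/5.4-.5)
for nm,pts,z in [("head bottom",[(152,250),(243,250)],162),("head top(27high?)",[(155,180),(247,185)],190),("rim outer",[(78,305),(313,308)],134),("rim in",[(92,306),(299,309)],134),("rim in2",[(205,362)],134),("rim out2",[(207,375)],134),("head low corner",[(195,271)],162)]:
    P=np.array([onz(s,*S(*p),z) for p in pts]);print(nm,P.tolist(),P.mean(0))
E
```

```text
head bottom [[477.51638796315876, 20.300453589743256, 162.0], [448.76065382388686, -1.2032763476656783, 162.0]] [463.1   9.5 162. ]
head top(27high?) [[482.0757806607969, 13.565982024029836, 190.0], [451.47708500312876, -5.154474424294335, 190.0]] [466.8   4.2 190. ]
rim outer [[500.6530902181347, 36.456033912680255, 134.0], [424.30271788043297, -18.094564786963815, 134.0]] [462.5   9.2 134. ]
rim in [[495.8070795206612, 33.65363563669803, 134.0], [428.455969713237, -14.179438284790649, 134.0]] [462.1   9.7 134. ]
rim in2 [[440.4034534072907, 36.928019224677996, 134.0]] [440.4  36.9 134. ]
rim out2 [[435.44408071538544, 43.29563403405314, 134.0]] [435.4  43.3 134. ]
head low corner [[456.51878237823564, 21.762066907473127, 162.0]] [456.5  21.8 162. ]
```

View pics/s12f.png

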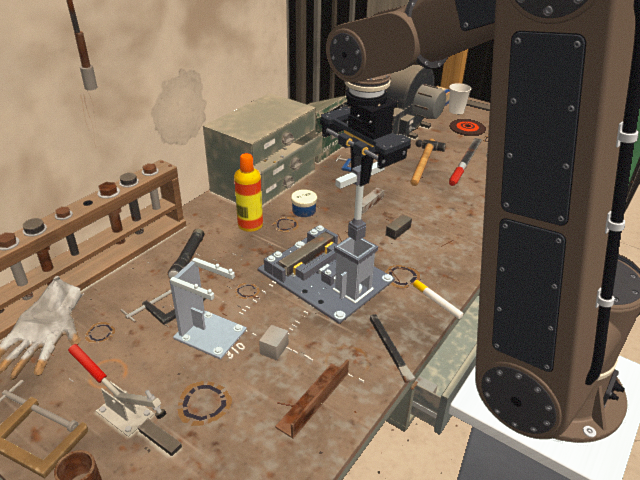

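Emit:
jog_arm:
  deltas: [15,0,1.5,0,0,0,0,20,0,0,0,0,0,0,20,0,0,0,0,0,0,15,0,0,0,0,0,0,0,0,0,0,0,0,0]

```text
t: 14.92
eef_pos: [463.7, 10.0, 414.4]
tcp_rot: [-2.967, 1.57, 1.484]
ft_force: [-0.3, -0.7, -3.9]
opening: 0.188
```

```bash
python3 plan.py 463 8.2 205 -0.267 1 0
```

```text
t 14.93 g [463.8  10.2 243.4] h -0.2612 d [ -0.8  -2.  -38.4] dh -0.006 tilt(tool) [ 0.     -0.0011  0.0002] F [-0.3 -0.7 -3.9] op 0.188 q [-0.12  0.25  1.92  0.    0.97  0.14]
[np.float64(38.4), np.float64(-0.2), np.float64(2.1), np.float64(0.006), 0, 0, 0.0]
```

Emit:
jog_arm:
  deltas: [15,0,2,0.006,0,0,0,14,0,1,0,0,0,0,5,0,0,0,0,0,0,0,0,0,0,0,0,0]

```text
t: 15.42
eef_pos: [463.9, 7.7, 381.1]
tcp_rot: [2.135, 1.568, 0.298]
ft_force: [-0.1, -0.2, -4.2]
opening: 0.192
```

```bash
python3 plan.py 463 8.2 198 -0.267 1 0
```

```text
t 15.43 g [464.4   7.8 210.1] h -0.2659 d [ -1.4   0.4 -12.1] dh -0.001 tilt(tool) [-0.     -0.0016 -0.0026] F [-0.1 -0.2 -4.2] op 0.192 q [-0.13  0.29  1.97  0.    0.88  0.14]
[np.float64(12.1), np.float64(-1.4), np.float64(0.0), np.float64(0.001), 0, 0, 0.0]
```

Emit:
jog_arm:
  deltas: [6,-1.5,0,0,0,0,0,6,0,0,0,0,0,0,4,0,0,0,0,0,0,0,0,0,0,0,0,0]

```text
t: 15.92
eef_pos: [462.5, 8.2, 364.7]
tcp_rot: [2.013, 1.567, 0.176]
ft_force: [0.0, 1.2, -4.4]
opening: 0.189
```

```bash
python3 plan.py 463 8.2 185 -0.267 1 0
```

```text
t 15.93 g [463.2   8.3 193.7] h -0.2657 d [-0.2 -0.1 -8.7] dh -0.001 tilt(tool) [-0.     -0.0018 -0.0037] F [ 0.   1.2 -4.4] op 0.189 q [-0.13  0.32  1.99  0.    0.83  0.14]
[np.float64(8.7), np.float64(-0.2), np.float64(0.2), np.float64(0.001), 0, 0, 0.0]
```

Emit:
jog_arm:
  deltas: [3,0,0,0,0,0,0,3,0,0,0,0,0,0,2,0,0,0,0,0,0,0,0,0,0,0,0,0]

```text
t: 16.42
eef_pos: [462.6, 8.1, 356.3]
tcp_rot: [1.969, 1.566, 0.132]
ft_force: [0.1, -0.7, -4.6]
opening: 0.188
```

```bash
python3 plan.py 463 8.2 175.5 -0.267 1 0; python3 -c "
from cell import env;print(env.state()['moment'])"
```

```text
t 16.43 g [463.4   8.2 185.3] h -0.2657 d [-0.4 -0.  -9.8] dh -0.001 tilt(tool) [-0.     -0.0017 -0.0041] F [ 0.1 -0.7 -4.6] op 0.188 q [-0.13  0.33  2.    0.    0.81  0.14]
[np.float64(9.8), np.float64(-0.4), np.float64(0.1), np.float64(0.001), 0, 0, 0.0]
[-0.11747451 -0.04586881 -0.04853466]
```

Emit:
jog_arm:
  deltas: [4,0,0,0,0,0,0,3,0,0,0,0,0,0,2,0,0,0,0,0,0,0,0,0,0,0,0,0]

```text
t: 16.92
eef_pos: [462.7, 8.1, 346.7]
tcp_rot: [1.96, 1.566, 0.124]
ft_force: [-0.6, -0.9, -4.0]
opening: 0.184
```

```bash
python3 plan.py 463 8.2 175.5 -0.267 1 0; python3 -c "
from cell import env;print(env.state()['moment'])"
```

```text
t 16.93 g [463.5   8.2 175.7] h -0.2656 d [-0.5 -0.  -0.2] dh -0.001 tilt(tool) [-0.     -0.0017 -0.0041] F [-0.6 -0.9 -4. ] op 0.184 q [-0.13  0.34  2.01  0.    0.78  0.14]
[np.float64(0.2), np.float64(-0.4), np.float64(0.2), np.float64(0.001), 0, 0, 0.0]
[-0.08260207 -0.00512278 -0.05454003]
```

Emit:
jog_arm:
  deltas: [0,0,0,0.06,0,0,0,0,0,0,0.1,0,0,0,0,0,0,0.1,0,0,0,0,0,0,0.1,0,0,0,0,0,0,0.1,0,0,0,0,0,0,0.05,0,0,0,0,0,0,0,0,0,0]

```text
t: 17.8
eef_pos: [462.4, 7.8, 346.6]
tcp_rot: [1.96, 1.568, -0.4]
ft_force: [0.7, -0.6, -4.7]
opening: 0.187
```

```bash
python3 plan.py 463.3 8.2 175.5 -1.7 10 0; python3 -c "
from cell import env;print(env.state()['moment'])"
```

```text
t 17.8 g [462.9   7.6 175.6] h -0.7893 d [ 0.4  0.6 -0.1] dh -0.911 tilt(tool) [-0.     -0.0011 -0.0027] F [ 0.7 -0.6 -4.7] op 0.187 q [-0.13  0.34  2.01 -0.    0.78  0.66]
[np.float64(0.0), np.float64(-0.0), np.float64(-0.1), np.float64(0.091), 0, 0, 0.0]
[np.float64(0.0), np.float64(-0.0), np.float64(-0.1), np.float64(0.091), 0, 0, 0.0]
[np.float64(0.0), np.float64(-0.0), np.float64(-0.1), np.float64(0.091), 0, 0, 0.0]
[np.float64(0.0), np.float64(-0.0), np.float64(-0.1), np.float64(0.091), 0, 0, 0.0]
[np.float64(0.0), np.float64(-0.0), np.float64(-0.1), np.float64(0.091), 0, 0, 0.0]
[np.float64(0.0), np.float64(-0.0), np.float64(-0.1), np.float64(0.091), 0, 0, 0.0]
[np.float64(0.0), np.float64(-0.0), np.float64(-0.1), np.float64(0.091), 0, 0, 0.0]
[np.float64(0.0), np.float64(-0.0), np.float64(-0.1), np.float64(0.091), 0, 0, 0.0]
[np.float64(0.0), np.float64(-0.1), np.float64(-0.0), np.float64(0.091), 0, 0, 0.0]
[np.float64(0.0), np.float64(-0.1), np.float64(-0.0), np.float64(0.091), 0, 0, 0.0]
[-0.08256884 -0.04587988  0.14070137]
```

Emit:
jog_arm:
  deltas: [0,0,-0.5,0.08,0,0,0,0,0,0,0.1,0,0,0,0,0,0,0.1,0,0,0,0,0,0,0.1,0,0,0,0,0,0,0.1,0,0,0,0,0,0,0.1,0,0,0,0,0,0,0.05,0,0,0,0,0,0,0,0,0,0]

```text
t: 18.8
eef_pos: [462.6, 8.2, 346.6]
tcp_rot: [2.183, 1.568, -0.814]
ft_force: [0.1, -0.3, -4.8]
opening: 0.188
```

```bash
python3 plan.py 463.3 8.2 175.5 -1.7 3 0; python3 -c "
from cell import env;print(env.state()['moment'])"
```

```text
t 18.8 g [463.    7.9 175.6] h -1.4257 d [ 0.3  0.3 -0.1] dh -0.274 tilt(tool) [ 0.     -0.0016 -0.0023] F [ 0.1 -0.3 -4.8] op 0.188 q [-0.12  0.34  2.01 -0.    0.78  1.3 ]
[np.float64(0.0), np.float64(-0.1), np.float64(-0.1), np.float64(0.091), 0, 0, 0.0]
[np.float64(0.0), np.float64(-0.1), np.float64(-0.1), np.float64(0.091), 0, 0, 0.0]
[np.float64(0.0), np.float64(-0.1), np.float64(-0.1), np.float64(0.091), 0, 0, 0.0]
[-0.05848327  0.00189932  0.12233966]
```

Emit:
jog_arm:
  deltas: [0,0,0,0.07,0,0,0,0,0,0,0.06,0,0,0,0,0,0,0.04,0,0,0,0,0,0,0,0,0,0]

```text
t: 19.3
eef_pos: [462.7, 8.3, 346.6]
tcp_rot: [2.334, 1.568, -0.828]
ft_force: [0.5, 0.0, -4.8]
opening: 0.184
```

```bash
python3 plan.py 463.3 8.2 175.5 -1.75 3 0; python3 - <<'E'
from cell import env;print(env.state()['moment'])
from h import *
c=cam("scene"); crop(c["image"],235,190,160,120,5,"s13.png")
E
```

```text
t 19.3 g [463.    7.9 175.6] h -1.5912 d [ 0.3  0.3 -0.1] dh -0.159 tilt(tool) [-0.     -0.0021 -0.0021] F [ 0.5  0.  -4.8] op 0.184 q [-0.12  0.34  2.01 -0.    0.78  1.47]
[np.float64(0.0), np.float64(-0.1), np.float64(-0.1), np.float64(0.053), 0, 0, 0.0]
[np.float64(0.0), np.float64(-0.1), np.float64(-0.1), np.float64(0.053), 0, 0, 0.0]
[np.float64(0.0), np.float64(-0.1), np.float64(-0.1), np.float64(0.053), 0, 0, 0.0]
[-0.03769298  0.03624355  0.15693383]
```

View pics/s13.png

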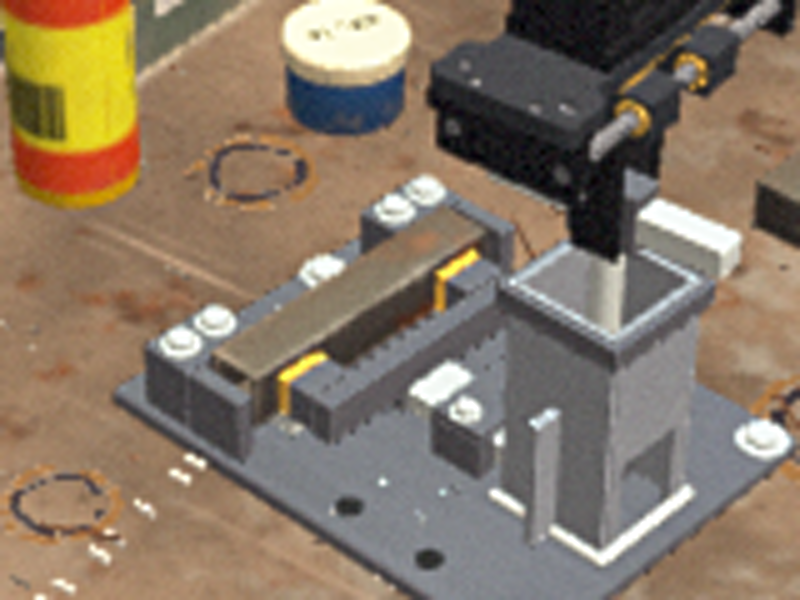

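The yoke has advanced onto the tube. I'll keep turning until it hits the stop.

Emit:
jog_arm:
  deltas: [0,0,0,0.05,0,0,0,0,0,0,0.05,0,0,0,0,0,0,0.04,0,0,0,0,0,0,0,0,0,0]

```text
t: 19.85
eef_pos: [462.7, 8.3, 346.6]
tcp_rot: [2.443, 1.568, -0.854]
ft_force: [0.0, 0.6, -4.8]
opening: 0.19
```

```bash
python3 plan.py 463.3 8.2 175.5 -1.75 3 0; python3 - <<'E'
from cell import env;print(env.state()['moment'])
E
```

```text
t 19.85 g [463.    7.9 175.6] h -1.7268 d [ 0.3  0.3 -0.1] dh -0.023 tilt(tool) [-0.     -0.0023 -0.0019] F [ 0.   0.6 -4.8] op 0.19 q [-0.12  0.34  2.01 -0.    0.78  1.6 ]
[np.float64(0.0), np.float64(-0.1), np.float64(-0.1), np.float64(0.008), 0, 0, 0.0]
[np.float64(0.0), np.float64(-0.1), np.float64(-0.1), np.float64(0.008), 0, 0, 0.0]
[np.float64(0.0), np.float64(-0.1), np.float64(-0.1), np.float64(0.008), 0, 0, 0.0]
[0.02814273 0.01483984 0.18442137]
```

Emit:
jog_arm:
  deltas: [0,0,0,0.05,0,0,0,0,0,0,0.04,0,0,0,0,0,0,0,0,0,0]

```text
t: 20.23
eef_pos: [462.7, 8.4, 346.6]
tcp_rot: [2.463, 1.567, -0.919]
ft_force: [0.0, 0.6, -5.7]
opening: 0.185
```

```bash
python3 plan.py 463.3 8.2 175.5 -1.85 3 0; python3 - <<'E'
from cell import env;print(env.state()['moment'])
E
```

```text
t 20.23 g [463.1   7.9 175.6] h -1.8105 d [ 0.2  0.3 -0.1] dh -0.039 tilt(tool) [-0.     -0.0028 -0.0022] F [ 0.   0.6 -5.7] op 0.185 q [-0.12  0.34  2.01 -0.    0.78  1.69]
[np.float64(0.0), np.float64(-0.1), np.float64(-0.1), np.float64(0.013), 0, 0, 0.0]
[np.float64(0.0), np.float64(-0.1), np.float64(-0.1), np.float64(0.013), 0, 0, 0.0]
[np.float64(0.0), np.float64(-0.1), np.float64(-0.1), np.float64(0.013), 0, 0, 0.0]
[ 0.16275225 -0.08064862  0.62724541]
```

Emit:
jog_arm:
  deltas: [0,0,0,0,0,0,0,0,0,0,-0.08,0,0,0,0,0,0,-0.08,0,0,0,0,0,0,0,0,0,0]

```text
t: 20.72
eef_pos: [462.7, 8.3, 346.7]
tcp_rot: [2.439, 1.568, -0.775]
ft_force: [-1.3, 0.6, -5.0]
opening: 0.184
```

```bash
python3 plan.py 463.3 8.2 175.5 -1.63 3 0; python3 - <<'E'
from cell import env;print(env.state()['moment'])
E
```

```text
t 20.73 g [463.    8.  175.7] h -1.6436 d [ 0.3  0.2 -0.2] dh 0.014 tilt(tool) [ 0.     -0.0023 -0.0019] F [-1.3  0.6 -5. ] op 0.184 q [-0.12  0.34  2.01 -0.    0.78  1.52]
[np.float64(0.1), np.float64(-0.1), np.float64(-0.1), np.float64(-0.005), 0, 0, 0.0]
[np.float64(0.1), np.float64(-0.1), np.float64(-0.1), np.float64(-0.005), 0, 0, 0.0]
[np.float64(0.1), np.float64(-0.1), np.float64(-0.1), np.float64(-0.005), 0, 0, 0.0]
[ 0.03760695  0.05877791 -0.01088808]
```

Free play now, with the moment near zero. I'll draw the key out.

Emit:
jog_arm:
  deltas: [-8,0,0,0,0,0,0,-12,0,0,0,0,0,0,-20,0,0,0,0,0,0,-35,0,0,0,0,0,0,-40,0,0,0,0,0,0,-25,0,0,0,0,0,0]

```text
t: 21.48
eef_pos: [461.6, 8.6, 493.8]
tcp_rot: [2.299, 1.569, -0.922]
ft_force: [-0.1, 0.3, -3.4]
opening: 0.191
```

```bash
python3 plan.py 463.3 8.2 330 -1.63 1 0; python3 - <<'E'
from h import *
c=cam("scene"); crop(c["image"],235,170,160,140,4.2,"s14.png")
E
```

```text
t 21.48 g [461.8   8.4 322.8] h -1.6496 d [ 1.5 -0.2  7.2] dh 0.02 tilt(tool) [ 0.     -0.0013 -0.0015] F [-0.1  0.3 -3.4] op 0.191 q [-0.12  0.16  1.81 -0.    1.17  1.53]
[np.float64(-7.2), np.float64(0.1), np.float64(-1.5), np.float64(-0.02), 0, 0, 0.0]
```

View pics/s14.png

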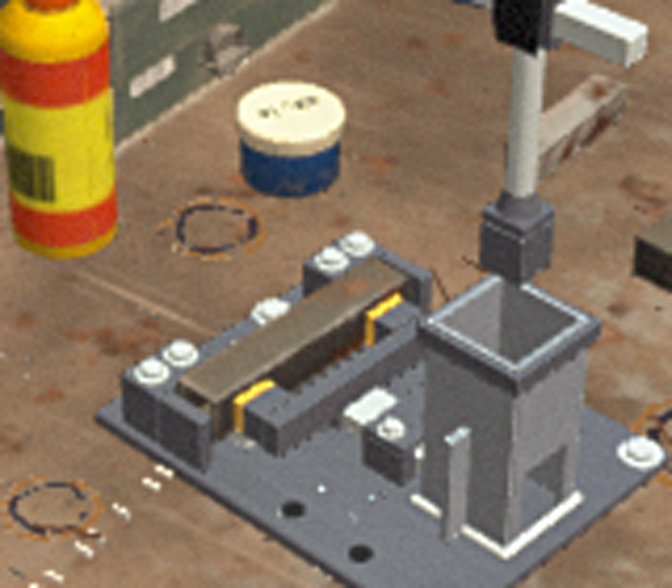

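```bash
python3 plan.py 606.1 292.1 340 0.14 12 0
```

```text
t 21.52 g [462.6   8.3 325.4] h -1.6496 d [143.5 283.8  14.6] dh 1.79 tilt(tool) [-0.     -0.0052 -0.0016] F [ 0.6 -0.7 -0.2] op 0.19 q [-0.12  0.16  1.8  -0.    1.17  1.53]
[np.float64(-1.2), np.float64(-24.5), np.float64(-10.1), np.float64(-0.149), 0, 0, 0.0]
[np.float64(-1.2), np.float64(-22.7), np.float64(-13.6), np.float64(-0.149), 0, 0, 0.0]
[np.float64(-1.2), np.float64(-20.5), np.float64(-16.8), np.float64(-0.149), 0, 0, 0.0]
[np.float64(-1.2), np.float64(-17.7), np.float64(-19.7), np.float64(-0.149), 0, 0, 0.0]
[np.float64(-1.2), np.float64(-14.6), np.float64(-22.1), np.float64(-0.149), 0, 0, 0.0]
[np.float64(-1.2), np.float64(-11.2), np.float64(-24.0), np.float64(-0.149), 0, 0, 0.0]
[np.float64(-1.2), np.float64(-7.5), np.float64(-25.4), np.float64(-0.149), 0, 0, 0.0]
[np.float64(-1.2), np.float64(-3.6), np.float64(-26.2), np.float64(-0.149), 0, 0, 0.0]
[np.float64(-1.2), np.float64(0.3), np.float64(-26.5), np.float64(-0.149), 0, 0, 0.0]
[np.float64(-1.2), np.float64(4.2), np.float64(-26.2), np.float64(-0.149), 0, 0, 0.0]
[np.float64(-1.2), np.float64(8.1), np.float64(-25.2), np.float64(-0.149), 0, 0, 0.0]
[np.float64(-1.2), np.float64(11.7), np.float64(-23.8), np.float64(-0.149), 0, 0, 0.0]
```

Emit:
jog_arm:
  deltas: [-10,-24,-10,-0.15,0,0,0,-2,-23,-14,-0.15,0,0,0,0,-20,-17,-0.15,0,0,0,0,-18,-20,-0.15,0,0,0,0,-15,-22,-0.15,0,0,0,0,-11,-24,-0.15,0,0,0,0,-7,-25,-0.15,0,0,0,0,-4,-26,-0.15,0,0,0,0,0,-20,-0.12,0,0,0,0,0,0,0,0,0,0]

```text
t: 22.78
eef_pos: [563.1, 223.3, 508.9]
tcp_rot: [1.325, 1.565, -0.54]
ft_force: [-0.4, -0.4, -4.4]
opening: 0.189
```

```bash
python3 plan.py 606.1 292.1 340 0.14 3 0
```

```text
t 22.77 g [563.9 222.8 337.9] h -0.2936 d [42.2 69.3  2.1] dh 0.434 tilt(tool) [ 0.      0.0013 -0.0053] F [-0.4 -0.4 -4.4] op 0.189 q [ 0.27  0.38  1.46 -0.    1.3   0.56]
[np.float64(-0.7), np.float64(6.8), np.float64(-26.2), np.float64(-0.145), 0, 0, 0.0]
[np.float64(-0.7), np.float64(10.5), np.float64(-24.9), np.float64(-0.145), 0, 0, 0.0]
[np.float64(-0.7), np.float64(14.0), np.float64(-23.2), np.float64(-0.145), 0, 0, 0.0]
```

Emit:
jog_arm:
  deltas: [0,7,-26,-0.145,0,-0.004,0,0,10.5,-25,-0.145,0,0,0,0,12,-18,-0.13,0,0,0,0,0,0,0,0,0,0]

```text
t: 23.28
eef_pos: [603.5, 286.3, 508.3]
tcp_rot: [-0.526, 1.567, -1.971]
ft_force: [-1.0, -0.7, -4.1]
opening: 0.186
```

```bash
python3 plan.py 606.1 292.1 340 0.14 1 0
```

```text
t 23.27 g [603.3 285.7 337.3] h 0.1261 d [2.8 6.4 2.7] dh 0.014 tilt(tool) [-0.      0.0033  0.0019] F [-1.  -0.7 -4.1] op 0.186 q [ 0.34  0.48  1.3  -0.    1.37  0.22]
[np.float64(-2.7), np.float64(3.6), np.float64(-6.0), np.float64(-0.014), 0, 0, 0.0]
```

Emit:
jog_arm:
  deltas: [0,3.5,-6,-0.014,0.003,0.002,0,0,0,0,0,0,0,0]

```text
t: 23.52
eef_pos: [605.9, 291.6, 508.4]
tcp_rot: [-0.625, 1.57, -2.061]
ft_force: [-0.8, 0.6, -4.2]
opening: 0.19
```

```bash
python3 plan.py 606.1 292.1 340 0.14 1 0
```

```text
t 23.52 g [605.8 291.5 337.4] h 0.135 d [0.3 0.6 2.6] dh 0.005 tilt(tool) [-0.      0.0004  0.0003] F [-0.8  0.6 -4.2] op 0.19 q [ 0.35  0.49  1.28 -0.    1.37  0.22]
[np.float64(-2.6), np.float64(0.3), np.float64(-0.5), np.float64(-0.005), 0, 0, 0.0]
```

Emit:
jog_arm:
  deltas: [25,0,-0.5,-0.005,0,0,0,35,0,0,0,0,0,0,35,0,0,0,0,0,0,30,0,0,0,0,0,0,10,0,0,0,0,0,0,0,0,0,0,0,0,0]

```text
t: 24.28
eef_pos: [605.0, 289.3, 372.9]
tcp_rot: [1.544, 1.567, 0.103]
ft_force: [0.5, -1.1, -3.8]
opening: 0.188
```

```bash
python3 plan.py 606.1 292.1 171.3 0.14 1 0; python3 - <<'E'
from h import *
c=cam("scene"); crop(c["image"],165,220,90,90,6.5,"s15.png")
E
```

```text
t 24.27 g [605.6 289.4 201.9] h 0.1303 d [  0.5   2.7 -30.6] dh 0.01 tilt(tool) [ 0.      0.0001 -0.0037] F [ 0.5 -1.1 -3.8] op 0.188 q [ 0.35  0.59  1.47 -0.    1.08  0.22]
[np.float64(30.6), np.float64(0.8), np.float64(-2.7), np.float64(-0.01), 0, 0, 0.0]
```

View pics/s15.png

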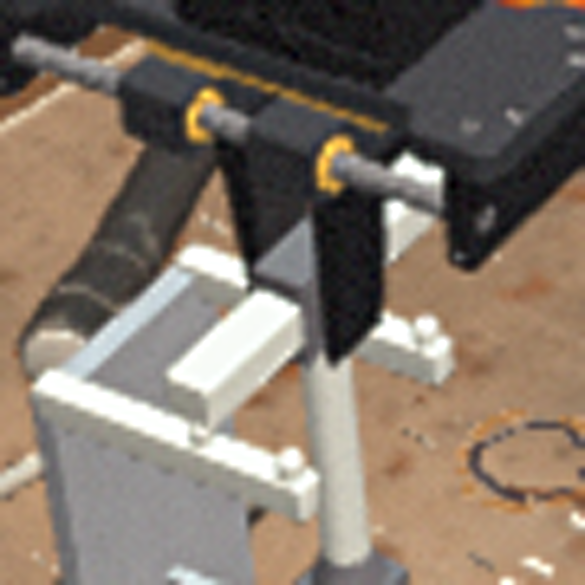

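Emit:
jog_arm:
  deltas: [0,1,-2.7,-0.01,0,-0.003,0,10,0,0,0,0,0,0,0,0,0,0,0,0,0]

```text
t: 24.7
eef_pos: [605.8, 292.4, 365.5]
tcp_rot: [1.734, 1.565, 0.304]
ft_force: [-0.3, -0.0, -3.8]
opening: 0.187
```

```bash
python3 plan.py 606.1 292.1 171.3 0.14 1 0
```

```text
t 24.7 g [606.7 292.7 194.5] h 0.1408 d [ -0.6  -0.6 -23.2] dh -0.001 tilt(tool) [-0.     -0.0009 -0.0052] F [-0.3 -0.  -3.8] op 0.187 q [ 0.35  0.6   1.48 -0.    1.06  0.21]
[np.float64(23.2), np.float64(-0.7), np.float64(0.5), np.float64(0.001), 0, 0, 0.0]
```

Emit:
jog_arm:
  deltas: [8,0,0.5,0,0,-0.004,0,8,0,0,0,0,0,0,4,0,0,0,0,0,0,1.5,0,0,0,0,0,0,0,0,0,0,0,0,0]

```text
t: 25.32
eef_pos: [606.0, 291.9, 342.4]
tcp_rot: [2.396, 1.57, 0.966]
ft_force: [-1.0, 0.3, -2.6]
opening: 0.187
```

```bash
python3 plan.py 606.1 292.1 171.3 0.14 1 0; python3 - <<'E'
from h import *
c=cam("scene"); crop(c["image"],165,220,90,90,6.5,"s16.png")
E
```

```text
t 25.32 g [606.2 292.  171.4] h 0.1407 d [-0.1  0.1 -0.1] dh -0.001 tilt(tool) [ 0.     -0.0008 -0.0008] F [-1.   0.3 -2.6] op 0.187 q [0.35 0.62 1.5  0.   1.02 0.21]
[np.float64(0.1), np.float64(-0.0), np.float64(-0.1), np.float64(0.001), 0, 0, 0.0]
```

View pics/s16.png

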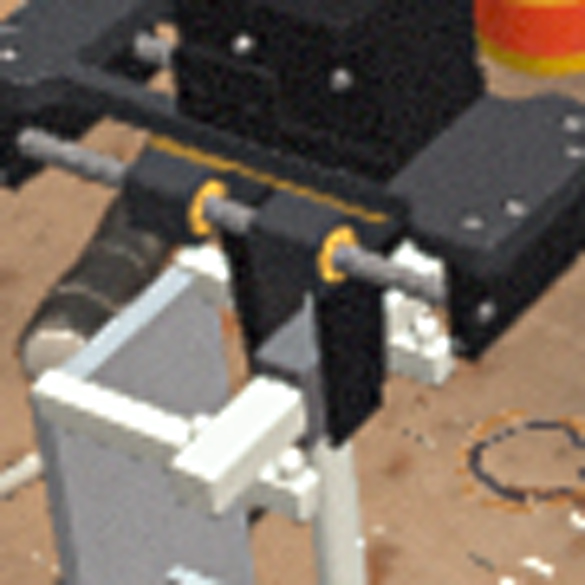

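The crossbar sits between the pegs, at crop (210,450). I'll open the gripper and rise.

Emit:
jog_arm:
  deltas: [0.3,0,0,0,0,0,0.6,0,0,0,0,0,0,0.6,0,0,0,0,0,0,0.6,0,0,0,0,0,0,0.6,0,0,0,0,0,0,0.6]

```text
t: 26.0
eef_pos: [606.3, 292.0, 344.1]
tcp_rot: [1.918, 1.566, 0.488]
ft_force: [-0.5, -0.2, 0.8]
opening: 0.594
```

```bash
python3 plan.py 606.1 292.1 280 0.14 4 0.6
```

```text
t 26.0 g [607.  292.4 173.1] h 0.1408 d [ -0.9  -0.3 106.9] dh -0.001 tilt(tool) [ 0.     -0.0016 -0.0045] F [-0.5 -0.2  0.8] op 0.594 q [0.35 0.62 1.5  0.   1.02 0.21]
[np.float64(-26.7), np.float64(-0.2), np.float64(0.0), np.float64(0.0), 0, 0, 0.6]
[np.float64(-26.7), np.float64(-0.2), np.float64(0.0), np.float64(0.0), 0, 0, 0.6]
[np.float64(-26.7), np.float64(-0.2), np.float64(0.0), np.float64(0.0), 0, 0, 0.6]
[np.float64(-26.7), np.float64(-0.2), np.float64(0.0), np.float64(0.0), 0, 0, 0.6]
```

Emit:
jog_arm:
  deltas: [-15,0,0,0,0,0,0.6,-30,0,0,0,0,0,0.6,-40,0,0,0,0,0,0.6,-30,0,0,0,0,0,0.6,0,0,0,0,0,0,0.6]

```text
t: 26.62
eef_pos: [605.5, 291.6, 466.8]
tcp_rot: [1.871, 1.564, 0.441]
ft_force: [0.9, 0.7, -0.6]
opening: 0.599
```

```bash
python3 plan.py 606.1 292.1 280 0.14 1 0.6; python3 - <<'E'
from h import *
c=cam("scene"); cv2.imwrite("pics/s17.png",c["image"][:,:,::-1]);crop(c["image"],160,230,90,120,4.8,"s17k.png");crop(c["image"],235,210,160,120,5,"s17j.png")
c=cam("top"); crop(c["image"],265,200,100,110,5.4,"t17.png"); cv2.imwrite("pics/t17f.png",c["image"][:,:,::-1])
E
```

```text
t 26.62 g [606.6 292.2 295.8] h 0.1408 d [ -0.5  -0.1 -15.8] dh -0.001 tilt(tool) [ 0.     -0.0021 -0.0069] F [ 0.9  0.7 -0.6] op 0.599 q [0.35 0.51 1.35 0.   1.27 0.21]
[np.float64(15.8), np.float64(-0.5), np.float64(-0.0), np.float64(0.001), 0, 0, 0.6]
```

View pics/s17k.png

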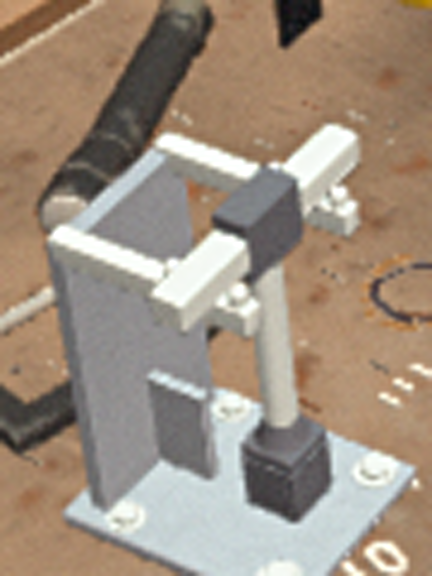

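View pics/s17j.png

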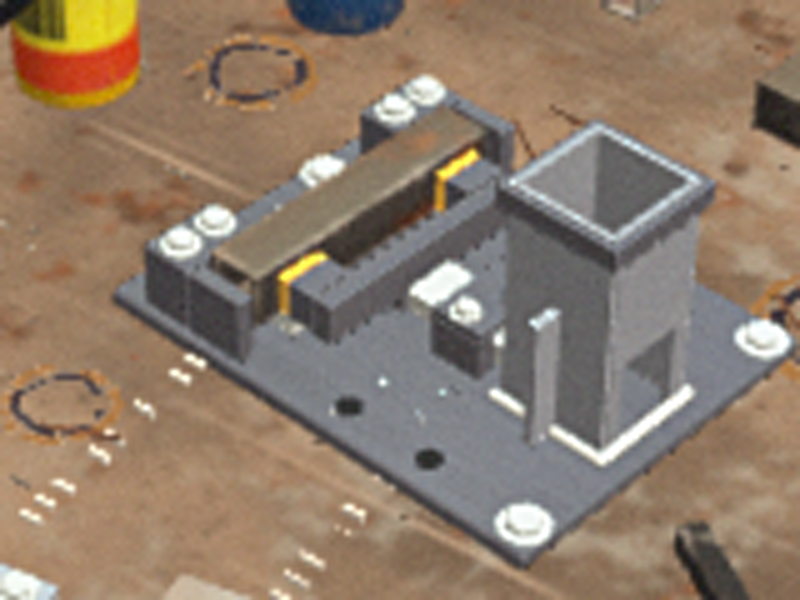

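View pics/t17f.png

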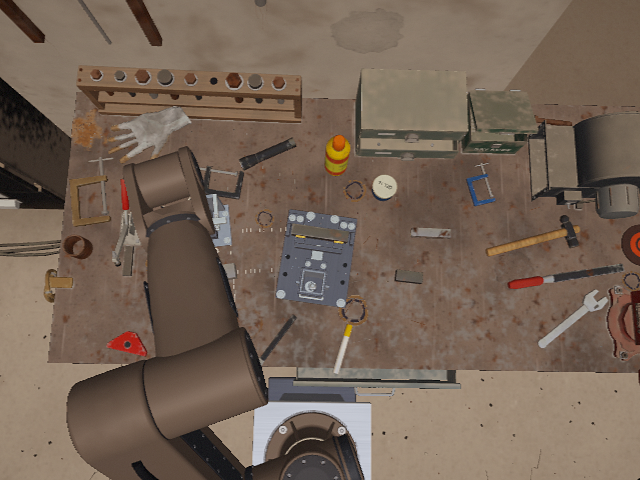

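```bash
python3 -c "
from cell import env
print(env.job_done()); print(env.state()['t'])"
```

```text
the job is handed in; nothing more can be done
None
the job is handed in; nothing more can be done
```

The 160 mm tube is clamped in the jig, the T-key is back in its fork, and I handed the job in at about 26.7 s of the 67 s allowed. The hand-in gives no verdict.

**What I did:**
- **Tube:** I laid it in the nest and let go of it. When I lowered it, the wrist force showed its weight going onto the rests.
- **Key:** I lowered the key onto the stem without any contact force and turned it clockwise. The moment jumped from 0.18 to 0.63 N m, which I took as the stop.
- **Return:** I turned back to the middle of the play (moment about zero), drew the key out and hung it back in the fork. The gripper was then clear above it.

**Last pictures:** The tube lies between the pads and the corner blocks, with the yoke on it. The key hangs upright, with its bar between the pegs. The other pieces I could see look unmoved; in the top view the arm partly hides the hanger and grey block and covers the angle iron.

**Not confirmed:**
- **Clamp force and cam angle:** neither can be read directly. I judged them from the stop moment and the yoke's position.
- **Stop angle:** the stop came at a key heading about 0.1 rad beyond my estimate of -1.69 rad, which may be some wind-up against the stop plus error in my measured jig angle.
- **Camera agreement:** the two cameras differed by 2 to 4 mm on the jig's position. I settled this by comparing them with the held tube and key.

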